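# Change-over of a rim roller: clear the bed, gauge the new cap, set the selector

### The job

Make the rim roller ready for the next batch: stand the old sample caps that are still in its gauge rings upright in the empty stock tray in front of it, and with the scraper block push all the copper chips off the feed bed into the chip pan (they are sharp, so keep your fingers off them), then put the scraper back in its own tray. Find the size of the new copper cap, which stands alone on the bench, by trying it in the gauge rings one after the other from the smallest upward, and leave it standing fully home in the first ring it enters. At last pull the selector knob up, turn it until its arm points at that ring and let the knob drop into the detent; leave everything else on the bench alone.

Things in the scene. Friction and masses are not known exactly. Their poses are not given: they have to be found in the camera images.
- ring_1 (a point): centre of gauge ring 1 of 4 (the smallest), on the face plate inside it. Steel ring 9 mm high, 4 mm wall, bore 37.2 mm: it takes a cap up to 34 mm; a bigger one stops on the ring's top, 9 mm above this point. 92 mm from the knob's axis, 1.396 rad to the left of neutral as the robot sees it
- ring_2 (a point): centre of gauge ring 2 of 4 (the second), on the face plate inside it. Steel ring 9 mm high, 4 mm wall, bore 43.2 mm: it takes a cap up to 40 mm; a bigger one stops on the ring's top, 9 mm above this point. 92 mm from the knob's axis, 0.698 rad to the left of neutral as the robot sees it
- ring_3 (a point): centre of gauge ring 3 of 4 (the third), on the face plate inside it. Steel ring 9 mm high, 4 mm wall, bore 49.2 mm: it takes a cap up to 46 mm; a bigger one stops on the ring's top, 9 mm above this point. 92 mm from the knob's axis, 0.698 rad to the right of neutral as the robot sees it
- ring_4 (a point): centre of gauge ring 4 of 4 (the largest), on the face plate inside it. Steel ring 9 mm high, 4 mm wall, bore 55.2 mm: it takes a cap up to 52 mm; a bigger one stops on the ring's top, 9 mm above this point. 92 mm from the knob's axis, 1.396 rad to the right of neutral as the robot sees it
- bed (a point): centre of the feed bed's top on the right of the green, fixed rim-rolling machine, 50 mm above the bench; x away from the robot, y left, turned up to 0.08 rad. Flat steel, 130 mm (x) by 194 mm (y) between side ribs 7 mm high, ends open. At its front edge (x -65) the chip pan: centre at x -115 mm, inside 98 by 206 mm, floor 47 and rim 17 mm below the bed. Headstock 0.17 m tall from x 150 mm on
- knob (a point): point on the upright axis of the black round selector knob, 40 mm above the machine's aluminium face plate (which is 42 mm above the bench) when down; rises with the knob. Grip 36 mm across, from 22 mm below to 12 mm above this point. Lifting it works against a spring, 5 to 11 N; it turns easily once lifted and stays turned
- pointer (a point): tip of the brass index arm under the knob, 52 mm out from the knob's axis, 12 mm above the plate; turns and lifts with the knob. At the start in the neutral detent, towards the robot (-x of the bed's axes). Four more detents, 0.698 and 1.396 rad to either side: there the arm points straight at a ring (tip 40 mm from its centre). Stops just beyond the outer two
- knob_pull (a joint): how far the knob is pulled up, m: 0 = down, a pin under the arm held between two lugs 9 mm high; 0.014 = fully up. The pin clears the lugs from 0.008 on; let go between detents it stays up on a lug at about 0.006, let go within 0.1 rad of a detent it drops in
- stock_tray: narrow wooden stock tray, fixed, in front of the gauge rings, empty at the start; outside 90 x 250 mm (x, y), walls 6 mm thick and 20 mm high, floor 6 mm thick; origin at the centre of its underside
- tray: shallow wooden tray, fixed, outside 170 x 125 mm (x, y), walls 8 mm thick and 24 mm high, floor 8 mm thick; origin at the centre of its underside; the scraper's place
- scraper: scraper block: hardwood block with a steel foot, 92 mm long (its x), 28 mm thick (y), 40 mm tall (z), foot down; origin at the centre of its underside; about 140 g. Grip it across the 28 mm
- chip_1: copper trimming chip, sharp, about 19 x 17 x 5 mm, 11 g, lying loose on the feed bed at the start; origin at its underside. Two to four of chip_1 to chip_4 are there, the others are None from the start
- chip_2: copper trimming chip, sharp, about 19 x 17 x 5 mm, 11 g, lying loose on the feed bed at the start; origin at its underside. Two to four of chip_1 to chip_4 are there, the others are None from the start
- chip_3: copper trimming chip, sharp, about 19 x 17 x 5 mm, 11 g, lying loose on the feed bed at the start; origin at its underside. Two to four of chip_1 to chip_4 are there, the others are None from the start
- chip_4: copper trimming chip, sharp, about 19 x 17 x 5 mm, 11 g, lying loose on the feed bed at the start; origin at its underside. Two to four of chip_1 to chip_4 are there, the others are None from the start
- old_1: old sample: copper cap of the same form, 34 mm tall, 34 mm across, 90 g, standing in ring_1 at the start. Two or three of old_1 to old_3 are there, the others are None from the start. Origin at the centre of its lower rim, z up
- old_2: old sample: copper cap of the same form, 34 mm tall, 40 mm across, 90 g, standing in ring_2 at the start. Two or three of old_1 to old_3 are there, the others are None from the start. Origin at the centre of its lower rim, z up
- old_3: old sample: copper cap of the same form, 34 mm tall, 46 mm across, 90 g, standing in ring_3 at the start. Two or three of old_1 to old_3 are there, the others are None from the start. Origin at the centre of its lower rim, z up
- cap_a: a drawn copper cap: plain round cup 34 mm tall, standing mouth down on the bench, flat closed top, straight sides, 90 g. Its diameter is 34, 40, 46 or 52 mm, unmarked: the gauge rings tell. Stands at the machine's left; only one of cap_a to cap_d is there in a run, the others are None from the start. Origin at the centre of its lower rim, z up
- cap_b: a drawn copper cap: plain round cup 34 mm tall, standing mouth down on the bench, flat closed top, straight sides, 90 g. Its diameter is 34, 40, 46 or 52 mm, unmarked: the gauge rings tell. Stands at the machine's left; only one of cap_a to cap_d is there in a run, the others are None from the start. Origin at the centre of its lower rim, z up
- cap_c: a drawn copper cap: plain round cup 34 mm tall, standing mouth down on the bench, flat closed top, straight sides, 90 g. Its diameter is 34, 40, 46 or 52 mm, unmarked: the gauge rings tell. Stands at the machine's left; only one of cap_a to cap_d is there in a run, the others are None from the start. Origin at the centre of its lower rim, z up
- cap_d: a drawn copper cap: plain round cup 34 mm tall, standing mouth down on the bench, flat closed top, straight sides, 90 g. Its diameter is 34, 40, 46 or 52 mm, unmarked: the gauge rings tell. Stands at the machine's left; only one of cap_a to cap_d is there in a run, the others are None from the start. Origin at the centre of its lower rim, z up
- paste_tin: bystander, to be left alone: green paste tin with a red lid, 76 mm across, 62 mm tall; origin at its underside
- glass: bystander, to be left alone: clear beaker, 60 mm across, 75 mm tall; origin at its underside
Mind the look-alikes: they are no part of the job. What is shaped like the old_2 but red, turquoise or white is not meant.

How it is judged:
By the outcome, as a careful person would: the job done as asked, in the order asked, and still so for the second after the job is handed in, with the robot touching nothing.
Of chip_1, chip_2, chip_3, chip_4 only 2 to 4 are there at a start; the rules pass over those that are not, and their reading is None.
Of cap_a, cap_b, cap_c, cap_d only 1 to 1 are there at a start; the rules pass over those that are not, and their reading is None.
Of old_1, old_2, old_3 only 2 to 3 are there at a start; the rules pass over those that are not, and their reading is None.
At some moment in a run one of cap_a, cap_b, cap_c, cap_d may be knocked a few centimetres aside while the robot is not near it.
Once in a run the grip may slacken for a moment while it holds something.
It also fails if it takes over 208 s, if anything falls off the work surface, if the arm or the gripper's body presses on something with over 40 N, if the wrist force passes 120 N, or if a joint passes its speed limit or range.

### The arm

A 7-joint arm with a two-finger parallel gripper is mounted at the origin on the work surface. World frame = base frame: x ahead of the robot, y to its left, z up, the work surface at z = 0. Lengths are in m, angles in rad, forces in N, time in s.
With the tool pointing down it reaches from about 0.35 to 0.9 m from the base axis. Payload 8.1 kg.
Tool frame: the origin (TCP) lies at the very end of the fingers, on their centre line; the grasp point (between the pads) lies 19 mm behind it; z points along the fingers, y is the line along which they close (so a half turn about z gives the same grasp; the last joint's range is limited). The gripper opens to 92 mm and grips with 3 to 60 N. Pads are 19 mm wide; open, the fingers measure 130 mm over their backs; the gripper's body (75 mm by 190 mm) begins 47 mm behind the grasp point.
Start: joints at [1.232, 0.434, 0.025, 1.573, -0.012, 1.134, -0.075], TCP at [0.146, -0.608, 0.227] pointing down, gripper open.
Joint ranges: [-2.62, 2.62], [-0.44, 2.09], [-1.27, 1.32], [0.08, 2.57], [-1.32, 4.46], [0.12, 2], [-2.74, 2.74]. Speed limits (rad/s): [2.22, 2.22, 3.01, 3.01, 3.14, 3.14, 3.14].

### API

Orientations are given as a rotation vector (axis times angle).
In Python, from cell import arm gives the robot as it stands.
- The arm moves only by the shell command python3 -m pendant 'ROWS' [FORCE]. ROWS is a JSON object of lists of equal length, an entry for each row: "slide": the shift along the tool's x, y, z in units of 0.3 m (1.0 is 0.3 m), a list of three; "dr": the turn, a rotation vector about the tool's x, y, z in units of 0.12 rad (1.0 is 0.12 rad), a list of three; "claw": the opening, from 0 (shut) to 1 (fully open). In form: {"slide": [[tx, ty, tz], ...], "dr": [[ax, ay, az], ...], "claw": [claw, ...]}. A call has 1 to 10 rows; each row shifts and turns the commanded pose from where the row before left it, along the tool's axes as they then stand; what a row does not reach is not made up. A row lasts 1/10 s, in which the tool goes at most 50 mm and 8.59 degrees, less where a joint would pass 70% of its speed; a pose out of reach is approached as far as the arm can. A call with a number of a shift or a turn outside -1 to 1 is refused whole. A call with a gripper value outside its range is refused whole. The fingers move at their own pace and stop on an object; FORCE is the grip in N (left out, the last holds). Time passes only in rows, so rows that do not move let the fingers close. It gives the time, the measured TCP pose, the force, the opening and the grip force at its end, in the units of the state.
- arm.observe(): the state, without advancing time (a new reading comes with each control period).
- arm.get_image(name): name is "side" or "top" or "wrist"; returns the picture (400x640x3 uint8, red, green, blue); there is no depth.
- arm.calibration(name): a dict with "K" (3x3 intrinsics, pixels), "dist" ([k1, k2, p1, p2, k3] as OpenCV has them; the pictures are not rectified), "xyz" and "orientation" of the camera in the world. Camera axes: x right, y up, looking along -z (the intrinsics and any distortion apply to the point x, -y, -z); pixel columns grow to the right and rows downward; lengths in m; the calibration is good to about 2 mm. A picture is of the moment at which its call begins: read the wrist's pose just before it. calibration takes no time and is no camera call; for the wrist camera it gives the pose at the moment of the call.
- arm.sign_off(): hands the job in; it is judged then, once.
The state is a dict: "clock": time; "joints": joint angles; "dq": joint speeds; "joint_efforts": joint torques, N m; "position": TCP position; "ee_rot": TCP orientation; "force": force on the tool from outside, world axes, zero at the start; "ft_torque": the same for the moment, N m; "width": opening from 0.0 (shut) to 1.0 (fully open); "gripper_force": force on a finger pad.
Only numpy, scipy, OpenCV 4.12 (cv2) and the standard library are available. Lean on these libraries where they do the work, as an engineer would, in place of code of your own. Each camera call takes 0.05 s, during which the arm holds its last target. There are 200 camera calls.

## Working session

There is one attempt and no reset: what is moved stays moved. The work goes in short steps, Python scripts to look and compute and a shell command to move; the robot and the scene stay as the last step left them, time stands still between calls to the robot, and variables do not carry over. Pictures are saved under pics/ and viewed, at most 14 in all, crops included, and the job is handed in when it is done.

```bash
ls; mkdir -p pics
cat > h.py <<'E'
import numpy as np, cv2
from scipy.spatial.transform import Rotation as R
from cell import arm
def cal(n):
    c=arm.calibration(n); o=np.array(c['orientation'],float)
    Rm=o if o.shape==(3,3) else (R.from_rotvec(o).as_matrix() if o.size==3 else R.from_quat(o).as_matrix())
    return np.array(c['K'],float),np.array(c['dist'],float),np.array(c['xyz'],float),Rm
def pix2w(C,uv,z):
    K,d,t,Rm=C
    p=cv2.undistortPoints(np.array([[uv]],float),K,d)[0,0]
    r=Rm@np.array([p[0],-p[1],-1.]); return t+r*(z-t[2])/r[2]
def w2pix(C,P):
    K,d,t,Rm=C
    q=(np.atleast_2d(P)-t)@Rm; q=q*[1,-1,-1]
    return cv2.projectPoints(q,np.zeros(3),np.zeros(3),K,d)[0][:,0]
def shot(n,f,crop=None,s=1):
    C=cal(n); im=np.array(arm.get_image(n))[:,:,::-1]
    cv2.imwrite('pics/raw_'+f,im)
    if crop: x0,y0,x1,y1=crop; im=im[y0:y1,x0:x1]
    if s!=1: im=cv2.resize(im,None,fx=s,fy=s,interpolation=cv2.INTER_CUBIC)
    cv2.imwrite('pics/'+f,im); return C
E
python3 - <<'E'
from h import *
print(arm.observe()); print(arm.calibration('top')); print(arm.calibration('side')['xyz'],arm.calibration('wrist'))
shot('top','t0.png',None,1.25); shot('side','s0.png',None,1.25)
E
```

```text
pics
{'clock': 0.0, 'joints': array([ 1.23240417,  0.43519754,  0.02497356,  1.5740872 , -0.01160039,
        1.13401501, -0.07508753]), 'dq': array([ 8.85867019e-04,  4.76021311e-05,  1.20463721e-03, -9.42391700e-04,
       -2.20995755e-03,  5.57976254e-04,  4.43180073e-04]), 'joint_efforts': array([-3.99312885e-04, -6.67854238e+01,  9.84755158e-01, -3.14463723e+01,
       -6.05364516e-02,  4.28590004e-02,  1.68496745e-04]), 'position': array([ 0.14583258, -0.60722112,  0.22596462]), 'ee_rot': array([-3.11827763e+00, -3.69253950e-01,  5.07357198e-04]), 'force': array([ 1.16559179,  0.52620805, -0.15871697]), 'ft_torque': array([-0.02288466, -0.00512776, -0.00132251]), 'gripper_force': 0.0, 'width': 0.9996912382015729}
{'K': array([[425.28550673,   0.        , 320.96621672],
       [  0.        , 425.28550673, 198.99111748],
       [  0.        ,   0.        ,   1.        ]]), 'dist': array([-0.04506741,  0.        ,  0.        ,  0.        ,  0.        ]), 'xyz': array([0.2364866 , 0.00616801, 1.43328962]), 'orientation': array([ 0.15300471, -0.14593889, -1.58968029])}
[0.30012417 0.86536616 0.73311459] {'K': array([[344.46143297,   0.        , 321.92058667],
       [  0.        , 344.46143297, 196.12722006],
       [  0.        ,   0.        ,   1.        ]]), 'dist': array([-0.01818492,  0.        ,  0.        ,  0.        ,  0.        ]), 'xyz': array([ 0.22607801, -0.58768548,  0.38364672]), 'orientation': array([-0.26311225,  0.20933154, -1.32291046])}
```

View pics/t0.png

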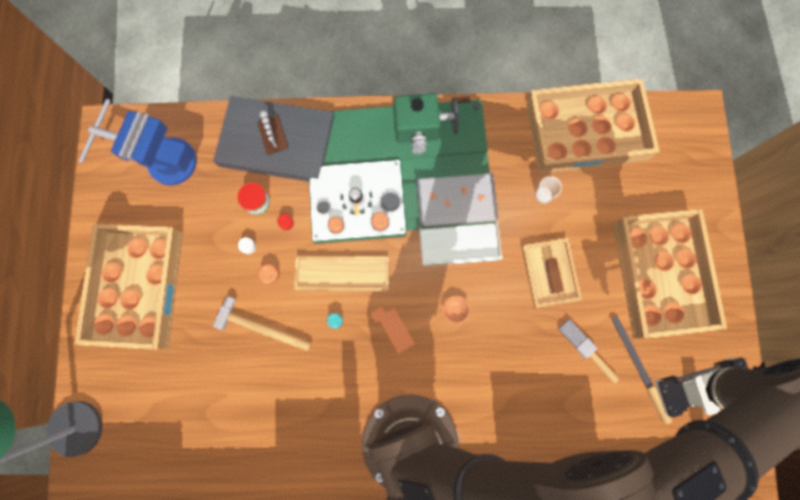

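View pics/s0.png

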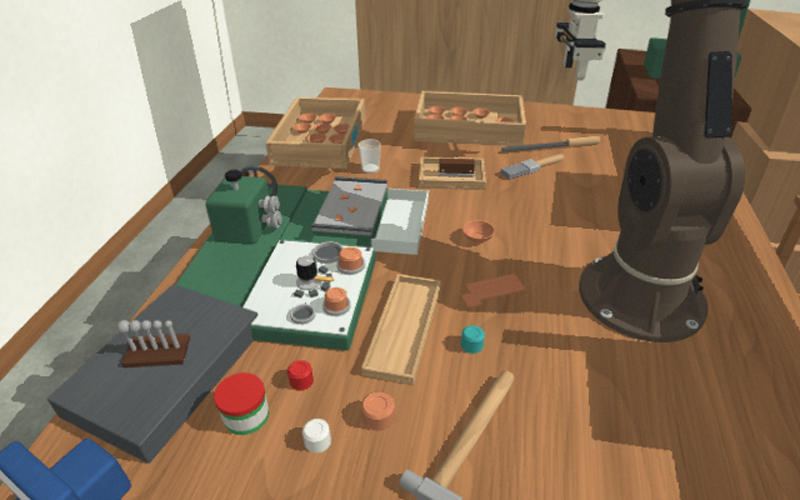

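Seen: knob at about (355,195) in the 1.25x top view, old caps in rings 2 (335,225) and 3 (380,222), rings 1 and 4 empty, the new cap at (268,272), the stock tray at (341,272), chips on the bed around (455,195), and the scraper in its tray at (552,270). I'll measure in enlarged crops.

Run:
```python
from h import *
im=cv2.imread('pics/raw_t0.png'); c=im[115:255,195:480]
cv2.imwrite('pics/t0c.png',cv2.resize(c,None,fx=2.8,fy=2.8,interpolation=cv2.INTER_CUBIC))
C=cal('top')
for n,u,z in [('knob',(355,195),.09),('cap',(268,272),.034),('traycorner',(524,243),.024),('scr',(553,270),.048),('bed',(455,200),.05),('r2',(335,225),.076),('r3',(380,222),.076),('st',(341,272),.02),('tin',(252,196),.062),('glass',(549,188),.07)]:
    print(n,pix2w(C,np.array(u)/1.25,z).round(3))
W=cal('wrist'); s=arm.observe(); T=R.from_rotvec(s['ee_rot']).as_matrix()
print('cam in tool',T.T@(W[2]-s['position'])); print(T.T@W[3]); print(T)
```

```text
knob [0.641 0.127 0.09 ]
cap [0.451 0.366 0.034]
traycorner [ 0.515 -0.323  0.024]
scr [ 0.436 -0.39   0.048]
bed [ 0.632 -0.139  0.05 ]
r2 [0.565 0.182 0.076]
r3 [0.57  0.063 0.076]
st [0.448 0.173 0.02 ]
tin [0.654 0.408 0.062]
glass [ 0.654 -0.39   0.07 ]
cam in tool [ 0.0825577  -0.00051859 -0.15771737]
[[ 4.05224307e-04  9.51767197e-01  3.06820858e-01]
 [ 9.99999916e-01 -3.66554152e-04 -1.83657836e-04]
 [-6.23330442e-05  3.06820907e-01 -9.51767265e-01]]
[[ 9.72345879e-01  2.33545069e-01 -4.38018307e-04]
 [ 2.33545449e-01 -9.72345008e-01  1.30694934e-03]
 [-1.20673341e-04 -1.37310398e-03 -9.99999050e-01]]
```

View pics/t0c.png

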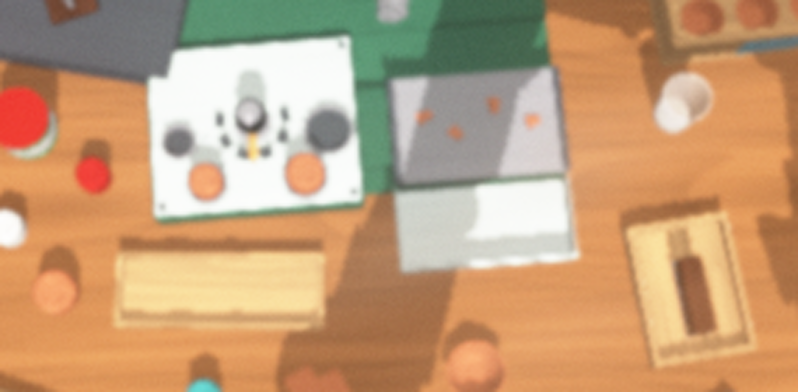

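The crop shows 4 chips at (425,116), (456,132), (494,104) and (532,120), the knob at (250,115), and the scraper at (693,295). Next I move the wrist above the plate for a closer look.

```bash
cat >> h.py <<'E'
def go(x,y,z,yaw):
    s=arm.observe(); T=R.from_rotvec(s['ee_rot'])
    A=R.from_matrix([[np.cos(yaw),np.sin(yaw),0],[np.sin(yaw),-np.cos(yaw),0],[0,0,-1]])
    rv=(T.inv()*A).as_rotvec()/.12
    d=np.array([x,y,z])-s['position']
    # turn first, then slide along the new axes
    print('pos',s['position'].round(4),'turn',rv.round(2),'slide(new axes)',(A.inv().apply(d)/.3).round(3),'rows>=%.1f'%(np.linalg.norm(d)/.05),'clock',round(s['clock'],1))
E
python3 -m pendant '{"slide":[[0,0,-0.12],[0,0,-0.12],[0.089,-0.125,0],[0.089,-0.125,0],[0.089,-0.125,0],[0.089,-0.125,0],[0.089,-0.125,0],[0.089,-0.125,0],[0.089,-0.125,0],[0.089,-0.125,0]],"dr":[[0,0,0.98],[0,0,0.98],[0,0,0],[0,0,0],[0,0,0],[0,0,0],[0,0,0],[0,0,0],[0,0,0],[0,0,0]],"claw":[1,1,1,1,1,1,1,1,1,1]}'
python3 -m pendant '{"slide":[[0.089,-0.125,0],[0.089,-0.125,0],[0.089,-0.125,0],[0.089,-0.125,0],[0.089,-0.125,0],[0.089,-0.125,0],[0.089,-0.125,0],[0.089,-0.125,0],[0.089,-0.125,0],[0,0,0]],"dr":[[0,0,0],[0,0,0],[0,0,0],[0,0,0],[0,0,0],[0,0,0],[0,0,0],[0,0,0],[0,0,0],[0,0,0]],"claw":[1,1,1,1,1,1,1,1,1,1]}'
python3 -c "
from h import *
shot('wrist','w1.png',None,1.25); go(.6,.03,.3,0)"
```

```text
clock: 1.1
position: [0.36, -0.3058, 0.2986]
ee_rot: [3.142, 0.001, -0.0]
force: [1.3, -1.2, -0.4]
width: 0.998
gripper_force: 0.0
clock: 2.1
position: [0.6011, 0.0373, 0.2976]
ee_rot: [-3.137, -0.014, 0.001]
force: [0.8, 0.2, -0.7]
width: 0.999
gripper_force: 0.0
pos [0.6001 0.0338 0.2976] turn [-0.01  0.01  0.05] slide(new axes) [-0.     0.013 -0.008] rows>=0.1 clock 2.1
```

View pics/w1.png

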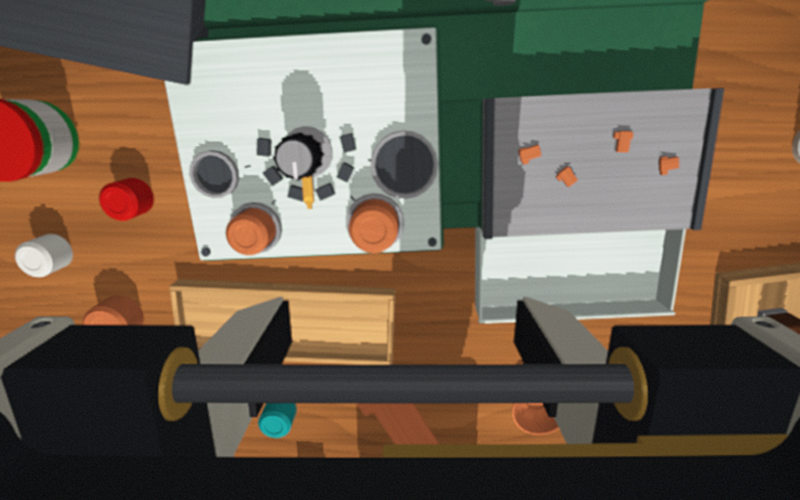

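The wrist view shows ring 1 at (214,173), ring 4 at (405,163), old_2's top at (250,229), old_3's top at (373,224), the knob at (297,157), and four chips on the bed. I'll enlarge it for precise values.

Run:
```python
import cv2
im=cv2.imread('pics/raw_w1.png')
cv2.imwrite('pics/w1c.png',cv2.resize(im[85:210,140:360],None,fx=3.6,fy=3.6,interpolation=cv2.INTER_CUBIC))
cv2.imwrite('pics/w1d.png',cv2.resize(im[60:265,375:590],None,fx=2.8,fy=2.8,interpolation=cv2.INTER_CUBIC))
```

```text
(no output)
```

View pics/w1c.png

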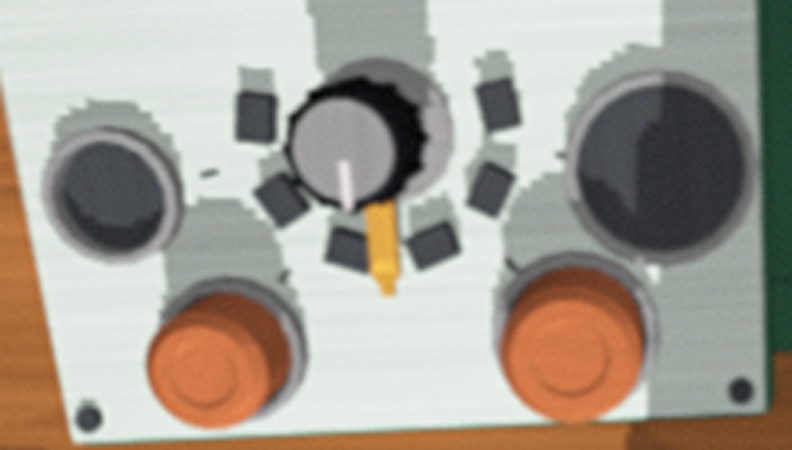

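View pics/w1d.png

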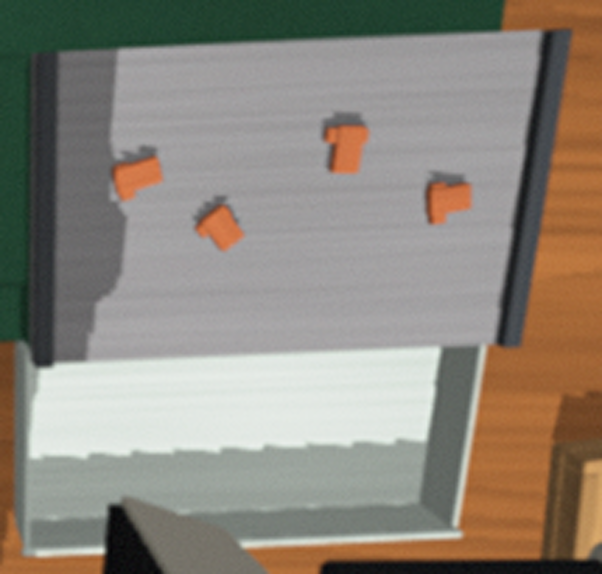

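```bash
cat > fit.py <<'E'
from h import *
from scipy.optimize import least_squares
W=None
def fit(C,c,d):
    # c: [(uv raw, r, ang, z, weight)] plate features; d: [(uv,bx,by,z)]
    P=[pix2w(C,u,z)[:2] for u,r,a,z,w in c]; Q=[pix2w(C,u,z)[:2] for u,x,y,z in d]
    def m(p):
        e=[]; k,t=p[:2],p[2]
        for (u,r,a,z,w),q in zip(c,P):
            v=np.array([-np.cos(a),np.sin(a)])*r  # a>0 left
            e+=list(w*(k+[v[0]*np.cos(t)-v[1]*np.sin(t),v[0]*np.sin(t)+v[1]*np.cos(t)]-q))
        for (u,x,y,z),q in zip(d,Q):
            e+=list(.5*(p[3:]+[x*np.cos(t)-y*np.sin(t),x*np.sin(t)+y*np.cos(t)]-q))
        return np.array(e)
    r=least_squares(m,[.64,.13,0,.63,-.14]); return r.x,r.fun.reshape(-1,2)
E
python3 - <<'E'
from fit import *
s=arm.observe()
C=cal('wrist')  # arm still there
a=lambda x,y:(x/3.6+140,y/3.6+85)
b=lambda x,y:(x/2.8+375,y/2.8+60)
c=[(a(111,194.5),.092,1.396,.051,1),(a(661,168),.092,-1.396,.051,1),(a(208,366),.092,.698,.076,.5),(a(571,352),.092,-.698,.076,.5),(a(342,144),0,0,.094,.7),(a(388,293),.052,0,.054,.5)]
d=[(b(55,362),-.065,.097,.05),(b(500,346),-.065,-.097,.05),(b(58,53),.065,.097,.05),(b(545,33),.065,-.097,.05)]
p,e=fit(C,c,d); print(p.round(4)); print((e*1000).round(1).tolist())
for r,t in [(1,1.396),(2,.698),(3,-.698),(4,-1.396)]:
    v=-.092*np.exp(-1j*t)*np.exp(1j*p[2]); print(r,round(p[0]+v.real,4),round(p[1]+v.imag,4))
for u in [(137,177),(220,228),(346,150),(448,200)]: print('chip',pix2w(C,b(*u),.055).round(3))
for n,u,z in [('stTL',(172,291),.02),('stTR',(394,294),.02),('cap',(105,316),.034),('red',(122,200),.034),('old2',0,0),('old3',0,0)]:
    if z: print(n,pix2w(C,np.array(u)/1.25,z).round(4))
print('o2',pix2w(C,a(208,366),.076).round(4),'o3',pix2w(C,a(571,352),.076).round(4))
T=cal('top'); t=lambda x,y:(x/2.8+195,y/2.8+115)
for n,u,z in [('stTL',(116,253),.02),('stTR',(325,252),.02),('stBL',(114,327),.02),('stBR',(325,325),.02),('trTL',(627,225),.024),('trTR',(726,213),.024),('trBL',(657,364),.024),('trBR',(752,348),.024),('scrT',(687,257),.048),('scrB',(700,333),.048),('cap',(55,290),.034)]:print(n,pix2w(T,t(*u),z).round(4))
E
```

```text
[ 0.6422  0.1235  0.0531  0.6299 -0.1489]
[[0.2, 1.0], [0.4, -0.4], [-0.9, 0.9], [-0.4, -0.0], [-0.2, -0.7], [0.4, -1.0], [-0.5, -0.1], [0.2, 0.9], [0.0, -0.6], [0.2, -0.2]]
1 0.6214 0.2132
2 0.5687 0.1788
3 0.575 0.0608
4 0.631 0.0322
chip [ 0.642 -0.082  0.055]
chip [ 0.621 -0.119  0.055]
chip [ 0.653 -0.166  0.055]
chip [ 0.634 -0.212  0.055]
stTL [0.4867 0.2889 0.02  ]
stTR [0.4851 0.043  0.02  ]
cap [0.4623 0.3601 0.034 ]
red [0.592  0.3157 0.034 ]
o2 [0.5704 0.177  0.076 ] o3 [0.5758 0.0609 0.076 ]
stTL [0.4931 0.2959 0.02  ]
stTR [0.4881 0.0432 0.02  ]
stBL [0.4033 0.2971 0.02  ]
stBR [0.3998 0.0449 0.02  ]
trTL [ 0.5115 -0.3223  0.024 ]
trTR [ 0.5234 -0.4438  0.024 ]
trBL [ 0.3432 -0.3468  0.024 ]
trBR [ 0.3591 -0.4615  0.024 ]
scrT [ 0.4665 -0.3853  0.048 ]
scrB [ 0.3761 -0.3938  0.048 ]
cap [0.4476 0.3655 0.034 ]
```

The fit residuals are under 1 mm. I'll start with old_2.

```bash
python3 -m pendant '{"slide":[[-0.02,-0.096,0.1],[-0.02,-0.096,0.1],[-0.02,-0.096,0.1],[-0.02,-0.096,0.1],[-0.02,-0.096,0.1],[0,0,0],[0,0,0]],"dr":[[0,0,0],[0,0,0],[0,0,0],[0,0,0],[0,0,0],[0,0,0],[0,0,0]],"claw":[0.8,0.8,0.8,0.8,0.8,0.8,0.8]}' 20
python3 -c "
from h import *
go(.5697,.178,.054,0)"
```

```text
clock: 2.85
position: [0.5689, 0.1731, 0.1481]
ee_rot: [3.14, 0.001, -0.003]
force: [0.9, -0.8, 0.2]
width: 0.802
gripper_force: 0.0
pos [0.5689 0.1731 0.1481] turn [0.01 0.01 0.01] slide(new axes) [ 0.003 -0.016  0.314] rows>=1.9 clock 2.9
```

```bash
python3 -m pendant '{"slide":[[0.003,-0.016,0.08],[0,0,0.08],[0,0,0.08],[0,0,0.07],[0,0,0],[0,0,0],[0,0,0],[0,0,0],[0,0,0],[0,0,0]],"dr":[[0,0,0],[0,0,0],[0,0,0],[0,0,0],[0,0,0],[0,0,0],[0,0,0],[0,0,0],[0,0,0],[0,0,0]],"claw":[0.8,0.8,0.8,0.8,0.8,0.3,0.3,0.3,0.3,0.3]}' 20
python3 -c "
from h import *
go(.5697,.178,.054,0)"
```

```text
clock: 3.85
position: [0.5714, 0.1824, 0.0573]
ee_rot: [-3.137, -0.003, -0.005]
force: [0.0, 4.7, 1.3]
width: 0.428
gripper_force: 20.0
pos [0.5714 0.1824 0.0573] turn [-0.04 -0.03  0.02] slide(new axes) [-0.006  0.015  0.011] rows>=0.1 clock 3.9
```

```bash
python3 -m pendant '{"slide":[[0,0,-0.05],[0,0,-0.1],[0,0,-0.12],[-0.104,-0.04,0],[-0.104,-0.04,0],[-0.104,-0.04,0],[-0.104,-0.04,0],[0,0,0],[0,0,0],[0,0,0]],"dr":[[0,0,0],[0,0,0],[0,0,0],[0,0,0],[0,0,0],[0,0,0],[0,0,0],[0,0,0],[0,0,0],[0,0,0]],"claw":[0.3,0.3,0.3,0.3,0.3,0.3,0.3,0.3,0.3,0.3]}' 30
python3 -c "
from h import *
for i in range(3): arm.get_image('side'); go(.446,.23,.0225,0); print(arm.observe()['width'])"
```

```text
clock: 4.85
position: [0.4465, 0.2264, 0.137]
ee_rot: [-3.142, 0.0, -0.001]
force: [0.5, 0.2, -1.1]
width: 0.43
gripper_force: 30.0
pos [0.4466 0.2263 0.1368] turn [-0.   -0.01 -0.01] slide(new axes) [-0.002 -0.012  0.381] rows>=2.3 clock 4.9
0.4299478000927969
pos [0.4465 0.2262 0.1367] turn [ 0.   -0.   -0.01] slide(new axes) [-0.002 -0.013  0.381] rows>=2.3 clock 5.0
0.4277813453404689
pos [0.4464 0.2263 0.1366] turn [ 0.   -0.   -0.01] slide(new axes) [-0.001 -0.012  0.38 ] rows>=2.3 clock 5.0
0.4257679222598288
```

```bash
python3 -m pendant '{"slide":[[0,-0.012,0.1],[0,0,0.1],[0,0,0.1],[0,0,0.05],[0,0,0.02],[0,0,0.01],[0,0,0],[0,0,0],[0,0,0]],"dr":[[0,0,0],[0,0,0],[0,0,0],[0,0,0],[0,0,0],[0,0,0],[0,0,0],[0,0,0],[0,0,0]],"claw":[0.3,0.3,0.3,0.3,0.3,0.3,0.3,0.3,0.3]}' 30
python3 -m pendant '{"slide":[[0,0,0],[0,0,0],[0,0,0],[0,0,-0.05],[0,0,-0.1],[0,0,-0.15],[0,0,-0.15],[0,0,-0.03]],"dr":[[0,0,0],[0,0,0],[0,0,0],[0,0,0],[0,0,0],[0,0,0],[0,0,0],[0,0,0]],"claw":[0.75,0.75,0.75,0.75,0.85,0.85,0.85,0.85]}' 
python3 -c "
from h import *
go(.5755,.061,.147,0)"
```

```text
clock: 5.9
position: [0.4461, 0.2306, 0.0235]
ee_rot: [-3.141, -0.001, -0.002]
force: [-0.4, 0.4, 0.3]
width: 0.427
gripper_force: 30.0
clock: 6.7
position: [0.4476, 0.2321, 0.1715]
ee_rot: [-3.138, -0.001, -0.01]
force: [0.1, 0.1, -0.2]
width: 0.854
gripper_force: 0.0
pos [0.4476 0.2321 0.1715] turn [-0.03 -0.05  0.01] slide(new axes) [0.426 0.57  0.082] rows>=4.3 clock 6.7
```

```bash
python3 -m pendant '{"slide":[[0.085,0.113,0.016],[0.085,0.113,0.016],[0.085,0.113,0.016],[0.085,0.113,0.016],[0.085,0.113,0.016],[0,0,0],[0,0,0],[0,0,0]],"dr":[[0,0,0],[0,0,0],[0,0,0],[0,0,0],[0,0,0],[0,0,0],[0,0,0],[0,0,0]],"claw":[0.85,0.85,0.85,0.85,0.85,0.85,0.85,0.85]}' 20
python3 -c "
from h import *
go(.5755,.063,.055,0)"
```

```text
clock: 7.5
position: [0.5724, 0.0621, 0.1424]
ee_rot: [-3.141, -0.003, 0.001]
force: [0.6, -0.2, 0.0]
width: 0.848
gripper_force: 0.0
pos [0.5724 0.0621 0.1424] turn [-0.    0.01  0.02] slide(new axes) [ 0.01  -0.003  0.291] rows>=1.7 clock 7.5
```

```bash
python3 -m pendant '{"slide":[[0.01,-0.003,0.08],[0,0,0.08],[0,0,0.08],[0,0,0.05],[0,0,0],[0,0,0]],"dr":[[0,0,0],[0,0,0],[0,0,0],[0,0,0],[0,0,0],[0,0,0]],"claw":[0.85,0.85,0.85,0.85,0.85,0.85]}' 10
python3 -m pendant '{"slide":[[0,0,0],[0,0,0],[0,0,0],[0,0,0],[0,0,0]],"dr":[[0,0,0],[0,0,0],[0,0,0],[0,0,0],[0,0,0]],"claw":[0.35,0.35,0.35,0.35,0.35]}' 8
python3 -c "
from h import *
go(.5755,.063,.055,0)"
```

```text
clock: 8.1
position: [0.5758, 0.0631, 0.0562]
ee_rot: [-3.141, -0.004, 0.0]
force: [0.2, 0.1, 0.3]
width: 0.852
gripper_force: 0.0
clock: 8.6
position: [0.5768, 0.0644, 0.0565]
ee_rot: [-3.139, -0.003, -0.003]
force: [-0.4, 6.8, 2.1]
width: 0.498
gripper_force: 8.0
pos [0.5768 0.0644 0.0565] turn [-0.03 -0.02  0.02] slide(new axes) [-0.004  0.005  0.005] rows>=0.0 clock 8.6
```

```bash
python3 -m pendant '{"slide":[[0,0,-0.05],[0,0,-0.1],[0,0,-0.12],[-0.109,-0.038,0],[-0.109,-0.038,0],[-0.109,-0.038,0],[-0.109,-0.038,0],[0,0,0],[0,0,0],[0,0,0]],"dr":[[0,0,0],[0,0,0],[0,0,0],[0,0,0],[0,0,0],[0,0,0],[0,0,0],[0,0,0],[0,0,0],[0,0,0]],"claw":[0.35,0.35,0.35,0.35,0.35,0.35,0.35,0.35,0.35,0.35]}' 30
python3 -c "
from h import *
go(.446,.11,.022,0)"
```

```text
clock: 9.6
position: [0.4464, 0.1071, 0.137]
ee_rot: [-3.141, 0.0, -0.002]
force: [0.6, 0.1, -1.5]
width: 0.494
gripper_force: 30.0
pos [0.4464 0.1071 0.137 ] turn [-0.   -0.01 -0.  ] slide(new axes) [-0.001 -0.01   0.383] rows>=2.3 clock 9.6
```

```bash
python3 -m pendant '{"slide":[[0,-0.01,0.1],[0,0,0.1],[0,0,0.1],[0,0,0.05],[0,0,0.02],[0,0,0.012],[0,0,0],[0,0,0],[0,0,0]],"dr":[[0,0,0],[0,0,0],[0,0,0],[0,0,0],[0,0,0],[0,0,0],[0,0,0],[0,0,0],[0,0,0]],"claw":[0.35,0.35,0.35,0.35,0.35,0.35,0.35,0.35,0.35]}' 30
python3 -m pendant '{"slide":[[0,0,0],[0,0,0],[0,0,0],[0,0,-0.05],[0,0,-0.1],[0,0,-0.15],[0,0,-0.15],[0.08,0,-0.13],[0.08,0,-0.13],[0.08,0,-0.1]],"dr":[[0,0,0],[0,0,0],[0,0,0],[0,0,0],[0,0,0],[0,0,0],[0,0,0],[0,0,0],[0,0,0],[0,0,0]],"claw":[0.8,0.8,0.8,0.8,1,1,1,1,1,1]}' 
python3 -m pendant '{"slide":[[0.08,0.06,-0.1],[0.08,0.06,0],[0,0.06,0],[0,0,0],[0,0,0],[0,0,0],[0,0,0],[0,0,0]],"dr":[[0,0,0],[0,0,0],[0,0,0],[0,0,0],[0,0,0],[0,0,0],[0,0,0],[0,0,0]],"claw":[1,1,1,1,1,1,1,1]}'
python3 - <<'E'
from h import *
import pickle
C=shot('wrist','w2.png',(0,0,400,300),2); pickle.dump(C,open('w2.pkl','wb')); go(.57,.05,.3,0)
E
```

```text
clock: 10.5
position: [0.446, 0.1105, 0.0228]
ee_rot: [-3.141, -0.001, -0.002]
force: [-1.0, -0.4, -1.2]
width: 0.493
gripper_force: 30.0
clock: 11.5
position: [0.5183, 0.1104, 0.2681]
ee_rot: [-3.141, -0.001, -0.004]
force: [0.7, 0.2, -1.5]
width: 0.998
gripper_force: 0.0
clock: 12.3
position: [0.5651, 0.0572, 0.2952]
ee_rot: [-3.141, -0.003, -0.0]
force: [0.3, -0.2, -0.0]
width: 0.999
gripper_force: 0.0
pos [0.5651 0.057  0.2952] turn [-0.   -0.    0.01] slide(new axes) [ 0.016  0.023 -0.016] rows>=0.2 clock 12.3
```

View pics/w2.png

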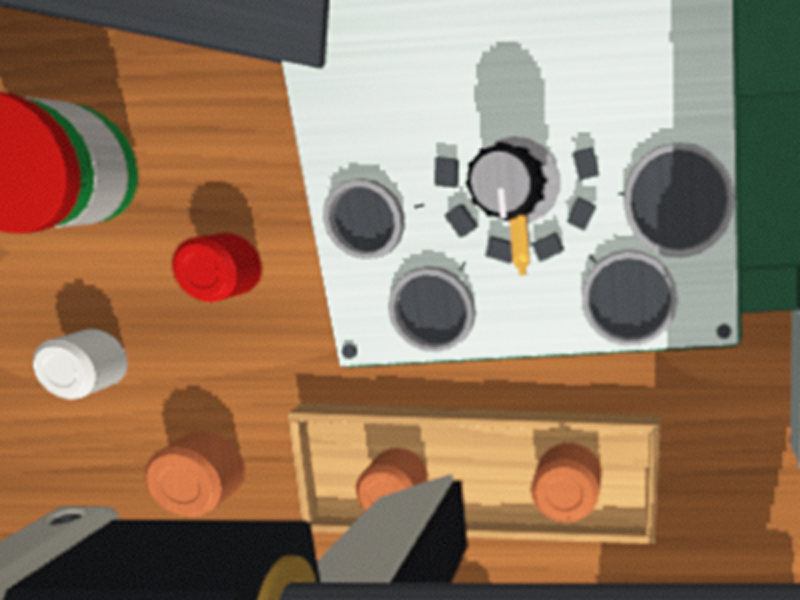

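All rings are now empty, and both old caps stand upright in the tray at (388,485) and (565,490). The new cap's top is at about (184,480). I'll refit the plate from this still frame.

Run:
```python
from fit import *
import pickle
C=pickle.load(open('w2.pkl','rb')); a=lambda x,y:(x/2,y/2)
c=[(a(364.5,218.5),.092,1.396,.051,1),(a(679.5,199.5),.092,-1.396,.051,1),(a(432,306.5),.092,.698,.051,1),(a(629,298),.092,-.698,.051,1),(a(500,182),0,0,.094,.5),(a(521,273),.052,0,.054,.3)]
p,e=fit(C,c,[]); print(p[:3].round(4),(e*1000).round(1).tolist())
for r,t in [(1,1.396),(2,.698),(3,-.698),(4,-1.396)]:
    v=-.092*np.exp(-1j*t)*np.exp(1j*p[2]); print(r,round(p[0]+v.real,4),round(p[1]+v.imag,4))
print('cap',pix2w(C,a(184,480),.034),'st',pix2w(C,a(291,415),.02),pix2w(C,a(659,425),.02),pix2w(C,a(652,542),.02))
go(.43,-.385,.2,0)
```

```text
[0.6433 0.1282 0.0545] [[0.8, 1.3], [0.2, -0.7], [-1.3, 0.9], [-0.0, -0.9], [0.6, -0.6], [0.1, -0.9]]
1 0.6224 0.2178
2 0.5697 0.1834
3 0.5761 0.0653
4 0.6322 0.0368
cap [0.4499393  0.36619119 0.034     ] st [0.49151354 0.2938176  0.02      ] [0.48498963 0.04706413 0.02      ] [0.39625155 0.05123489 0.02      ]
pos [0.5651 0.057  0.2952] turn [-0.   -0.    0.01] slide(new axes) [-0.45   1.473  0.317] rows>=9.4 clock 12.3
```

```bash
python3 -m pendant '{"slide":[[-0.035,0.147,0.01],[-0.035,0.147,0.01],[-0.035,0.147,0.01],[-0.035,0.147,0.01],[-0.035,0.147,0.01],[-0.035,0.147,0.01],[-0.035,0.147,0.01],[-0.035,0.147,0.01],[-0.035,0.147,0.01],[-0.035,0.147,0.01]],"dr":[[0,0,0],[0,0,0],[0,0,0],[0,0,0],[0,0,0],[0,0,0],[0,0,0],[0,0,0],[0,0,0],[0,0,0]],"claw":[1,1,1,1,1,1,1,1,1,1]}'
python3 -m pendant '{"slide":[[0,0,0],[0,0,0],[0,0,0],[0,0,0]],"dr":[[0,0,0],[0,0,0],[0,0,0],[0,0,0]],"claw":[0.7,0.7,0.7,0.7]}'
python3 - <<'E'
from h import *
import pickle
C=shot('wrist','w3.png',(160,40,500,290),2.3); pickle.dump(C,open('w3.pkl','wb')); go(.43,-.385,.2,0)
E
```

```text
clock: 13.35
position: [0.4601, -0.3861, 0.2652]
ee_rot: [3.141, 0.002, 0.001]
force: [0.6, 0.3, 0.3]
width: 0.996
gripper_force: 0.0
clock: 13.75
position: [0.4615, -0.3831, 0.2654]
ee_rot: [-3.141, -0.005, -0.001]
force: [0.2, -0.6, 0.3]
width: 0.718
gripper_force: 0.0
pos [ 0.4614 -0.3832  0.2654] turn [-0.   -0.    0.02] slide(new axes) [-0.105  0.006  0.218] rows>=1.5 clock 13.8
```

View pics/w3.png

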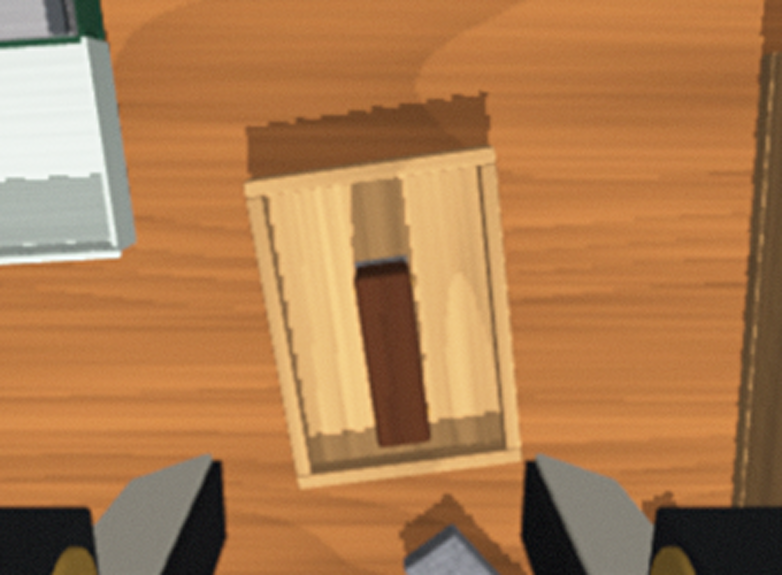

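The scraper's top face has corners at (357,277), (409,271), (379,446) and (430,439) in the crop.

Run:
```python
from h import *
import pickle
C=pickle.load(open('w3.pkl','rb')); a=lambda x,y:(x/2.3+160,y/2.3+40)
q=[pix2w(C,a(*u),.048)[:2] for u in [(357,277),(409,271),(379,446),(430,439)]]; print(np.round(q,4).tolist())
m=np.mean(q,0); v=(q[0]+q[1]-q[2]-q[3])/2; yaw=np.arctan2(v[1],v[0]); print(m,v,yaw)
q=[pix2w(C,a(*u),.024)[:2] for u in [(247,188),(493,152),(303,484),(519,457)]]; print('tray',np.mean(q,0),np.round(q,3).tolist())
go(m[0],m[1],.15,yaw); go(m[0],m[1],.036,yaw)
```

```text
[[0.4647, -0.3754], [0.4677, -0.4004], [0.3761, -0.3865], [0.3801, -0.4127]]
[ 0.42213774 -0.39375776] [0.08806965 0.01173162] 0.1324287638534064
tray [ 0.43185263 -0.39267769] [[0.504, -0.321], [0.522, -0.442], [0.342, -0.345], [0.359, -0.464]]
pos [ 0.4614 -0.3832  0.2654] turn [-0.   -0.   -1.08] slide(new axes) [-0.134  0.018  0.385] rows>=2.4 clock 13.8
pos [ 0.4614 -0.3832  0.2654] turn [-0.   -0.   -1.08] slide(new axes) [-0.134  0.018  0.765] rows>=4.7 clock 13.8
```

```bash
python3 -m pendant '{"slide":[[0,0,0],[0,0,0],[-0.034,0.004,0.1],[-0.034,0.004,0.1],[-0.034,0.004,0.1],[-0.034,0.004,0.1],[0,0,0.1],[0,0,0],[0,0,0],[0,0,0]],"dr":[[0,0,-0.54],[0,0,-0.54],[0,0,0],[0,0,0],[0,0,0],[0,0,0],[0,0,0],[0,0,0],[0,0,0],[0,0,0]],"claw":[0.65,0.65,0.65,0.65,0.65,0.65,0.65,0.65,0.65,0.65]}' 10
python3 -c "
from h import *
go(.4221,-.3938,.0255,.1324)"
```

```text
clock: 14.8
position: [0.4223, -0.395, 0.117]
ee_rot: [3.133, 0.206, 0.004]
force: [1.2, 0.9, 0.6]
width: 0.65
gripper_force: 0.0
pos [ 0.4223 -0.395   0.117 ] turn [ 0.02 -0.02 -0.01] slide(new axes) [-0.    -0.004  0.305] rows>=1.8 clock 14.8
```

```bash
python3 -m pendant '{"slide":[[0,-0.004,0.1],[0,0,0.1],[0,0,0.08],[0,0,0.025],[0,0,0],[0,0,0],[0,0,0],[0,0,0],[0,0,0],[0,0,0]],"dr":[[0,0,0],[0,0,0],[0,0,0],[0,0,0],[0,0,0],[0,0,0],[0,0,0],[0,0,0],[0,0,0],[0,0,0]],"claw":[0.65,0.65,0.65,0.65,0.65,0.2,0.2,0.2,0.2,0.2]}' 40
python3 -c "
from h import *
go(.4221,-.3938,.0255,.1324);print(arm.observe()['joints'].round(2))"
```

```text
clock: 15.8
position: [0.4208, -0.3937, 0.0242]
ee_rot: [3.134, 0.204, 0.001]
force: [-0.2, 0.0, 5.1]
width: 0.308
gripper_force: 39.9
pos [ 0.4208 -0.3937  0.0242] turn [ 0.   -0.   -0.02] slide(new axes) [ 0.004  0.001 -0.004] rows>=0.0 clock 15.8
[ 0.79  0.6  -0.18  1.88  0.16  0.67 -0.93]
```

```bash
python3 -m pendant '{"slide":[[0,0,-0.06],[0,0,-0.14],[0,0,-0.14],[0,0,-0.14],[0,0,-0.1],[0,0,0],[0,0,0],[0,0,0],[0,0,0],[0,0,0]],"dr":[[0,0,0],[0,0,0],[0,0,0],[0,0,-0.95],[0,0,-0.95],[0,0,-0.95],[0,0,-0.95],[0,0,-0.95],[0,0,-0.95],[0,0,-0.95]],"claw":[0.2,0.2,0.2,0.2,0.2,0.2,0.2,0.2,0.2,0.2]}' 40
python3 -m pendant '{"slide":[[0,0,0],[0,0,0],[0,0,0],[0,0,0],[0,0,0],[0,0,0],[0,0,0],[0,0,0]],"dr":[[0,0,-0.95],[0,0,-0.95],[0,0,-0.95],[0,0,-0.95],[0,0,-0.95],[0,0,-0.95],[0,0,0],[0,0,0]],"claw":[0.2,0.2,0.2,0.2,0.2,0.2,0.2,0.2]}'
cat >> h.py <<'E'
BED=np.array([.631,-.1445]); TH=.0545
def bed(x,y): return BED+np.array([x*np.cos(TH)-y*np.sin(TH),x*np.sin(TH)+y*np.cos(TH)])
E
python3 -c "
from h import *
go(*bed(.048,.045),.15,TH+np.pi/2);print(arm.observe()['joints'].round(2))"
```

```text
clock: 16.8
position: [0.4202, -0.3933, 0.1974]
ee_rot: [-2.806, -1.412, 0.001]
force: [-0.5, -0.1, -3.0]
width: 0.302
gripper_force: 39.9
clock: 17.6
position: [0.4203, -0.3935, 0.1974]
ee_rot: [-2.179, -2.263, -0.0]
force: [-0.8, -0.8, -1.3]
width: 0.299
gripper_force: 39.9
pos [ 0.4203 -0.3935  0.1974] turn [-0.   -0.   -0.14] slide(new axes) [0.94  0.907 0.158] rows>=7.9 clock 17.6
[ 1.06  0.44 -0.55  1.7   0.26  1.07  0.46]
```

```bash
python3 -m pendant '{"slide":[[0.104,0.1,0],[0.104,0.1,0],[0.104,0.1,0],[0.104,0.1,0],[0.104,0.1,0],[0.104,0.1,0],[0.104,0.1,0],[0.104,0.1,0],[0.104,0.1,0],[0,0,0]],"dr":[[0,0,-0.14],[0,0,0],[0,0,0],[0,0,0],[0,0,0],[0,0,0],[0,0,0],[0,0,0],[0,0,0],[0,0,0]],"claw":[0.2,0.2,0.2,0.2,0.2,0.2,0.2,0.2,0.2,0.2]}' 40
python3 -m pendant '{"slide":[[0,0,0],[0,0,0]],"dr":[[0,0,0],[0,0,0]],"claw":[0.2,0.2]}'
python3 - <<'E'
from h import *
import pickle
go(*bed(.048,.045),.0675,TH+np.pi/2)
C=shot('wrist','w4.png',None,1.25); pickle.dump(C,open('w4.pkl','wb'))
E
```

```text
clock: 18.6
position: [0.6771, -0.0894, 0.1975]
ee_rot: [-2.148, -2.289, -0.008]
force: [0.2, 0.4, -1.6]
width: 0.302
gripper_force: 39.9
clock: 18.8
position: [0.6739, -0.0991, 0.1973]
ee_rot: [2.159, 2.282, -0.002]
force: [-0.5, -0.5, -2.3]
width: 0.301
gripper_force: 39.9
pos [ 0.6739 -0.0991  0.1973] turn [-0.01  0.01  0.01] slide(new axes) [0.007 0.009 0.433] rows>=2.6 clock 18.8
```

View pics/w4.png

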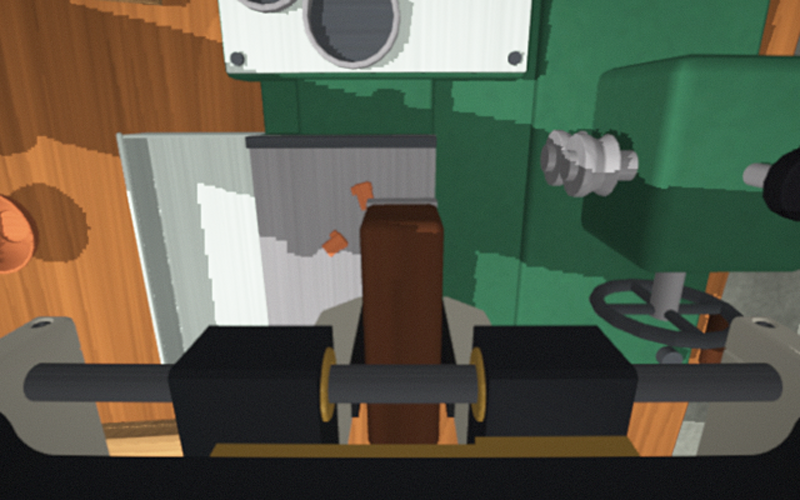

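The view along the bed shows chips 1 and 2 at (362,194) and (335,243). Rollers stick out of the headstock at cols 545-635, so I'll shift the swath away from them.

Run:
```python
from h import *
import pickle
C=pickle.load(open('w4.pkl','rb'))
def tb(P): d=P[:2]-BED; return [round(d[0]*np.cos(TH)+d[1]*np.sin(TH),4),round(-d[0]*np.sin(TH)+d[1]*np.cos(TH),4)]
for n,u,z in [('c1',(362,194),.055),('c1rear',(373,190),.055),('c1top',(360,181),.055),('c2',(335,243),.055),('bedfrontL',(249,147),.05),('bedbackL',(435,147),.05),('frontlow',(267,322),.05),('roller tip',(545,160),.12),('roller low',(560,197),.12)]: print(n,tb(pix2w(C,np.array(u)/1.25,z)))
# blocks top edge z
for u in [(362,225),(442,225),(385,207),(425,207)]: print('blk',tb(pix2w(C,np.array(u)/1.25,.2213)))
go(*bed(.044,.036),.0675,TH+np.pi/2)
```

```text
c1 [np.float64(0.0156), np.float64(0.0679)]
c1rear [np.float64(0.0234), np.float64(0.0707)]
c1top [np.float64(0.0144), np.float64(0.0771)]
c2 [np.float64(-0.0051), np.float64(0.0316)]
bedfrontL [np.float64(-0.0627), np.float64(0.0999)]
bedbackL [np.float64(0.0666), np.float64(0.1)]
frontlow [np.float64(-0.063), np.float64(-0.0358)]
roller tip [np.float64(0.1212), np.float64(0.0994)]
roller low [np.float64(0.1316), np.float64(0.0792)]
blk [np.float64(0.0315), np.float64(0.0904)]
blk [np.float64(0.0572), np.float64(0.0905)]
blk [np.float64(0.0389), np.float64(0.0963)]
blk [np.float64(0.0516), np.float64(0.0963)]
pos [ 0.6738 -0.0996  0.1974] turn [-0.01  0.01  0.01] slide(new axes) [-0.022 -0.004  0.433] rows>=2.6 clock 18.9
```

```bash
python3 -m pendant '{"slide":[[-0.022,-0.004,0],[0,0,0],[0,0,0.1],[0,0,0.1],[0,0,0.1],[0,0,0.08],[0,0,0.03],[0,0,0.015],[0,0,0],[0,0,0]],"dr":[[0,0,0],[0,0,0],[0,0,0],[0,0,0],[0,0,0],[0,0,0],[0,0,0],[0,0,0],[0,0,0],[0,0,0]],"claw":[0.2,0.2,0.2,0.2,0.2,0.2,0.2,0.2,0.2,0.2]}' 40
python3 -c "
from h import *
go(*bed(-.08,.036),.067,TH+np.pi/2);print(arm.observe()['force'])"
```

```text
clock: 19.85
position: [0.6744, -0.1047, 0.0715]
ee_rot: [2.155, 2.284, 0.002]
force: [0.0, -0.3, -1.7]
width: 0.303
gripper_force: 39.9
pos [ 0.6744 -0.1047  0.0715] turn [0.02 0.   0.03] slide(new axes) [-0.004 -0.418  0.015] rows>=2.5 clock 19.9
[ 0.01232    -0.32543832 -1.67009087]
```

```bash
python3 -m pendant '{"slide":[[0,0,0.01],[0,0,0.005],[0,-0.02,0],[0,-0.03,0],[0,-0.03,0],[0,-0.03,0],[0,-0.03,0],[0,-0.03,0],[0,-0.03,0],[0,-0.03,0]],"dr":[[0,0,0],[0,0,0],[0,0,0],[0,0,0],[0,0,0],[0,0,0],[0,0,0],[0,0,0],[0,0,0],[0,0,0]],"claw":[0.2,0.2,0.2,0.2,0.2,0.2,0.2,0.2,0.2,0.2]}' 40
python3 -m pendant '{"slide":[[0,-0.03,0],[0,-0.03,0],[0,-0.03,0],[0,-0.03,0],[0,-0.03,0],[0,-0.03,0],[0,0,0],[0,0,0]],"dr":[[0,0,0],[0,0,0],[0,0,0],[0,0,0],[0,0,0],[0,0,0],[0,0,0],[0,0,0]],"claw":[0.2,0.2,0.2,0.2,0.2,0.2,0.2,0.2]}' 40
python3 -c "
from h import *
go(*bed(-.08,.036),.067,TH+np.pi/2);go(*bed(.049,-.042),.12,TH+np.pi/2)"
```

```text
clock: 20.85
position: [0.6047, -0.1087, 0.0662]
ee_rot: [2.155, 2.284, 0.002]
force: [4.6, 0.5, 5.5]
width: 0.303
gripper_force: 39.9
clock: 21.65
position: [0.5491, -0.1121, 0.0649]
ee_rot: [-2.155, -2.283, 0.003]
force: [-0.5, 0.4, -1.5]
width: 0.3
gripper_force: 39.9
pos [ 0.5491 -0.1121  0.0649] turn [-0.02  0.    0.03] slide(new axes) [-0.003 -0.    -0.007] rows>=0.0 clock 21.6
pos [ 0.5491 -0.1121  0.0649] turn [-0.02  0.    0.03] slide(new axes) [-0.263  0.43  -0.184] rows>=3.2 clock 21.6
```

```bash
python3 -m pendant '{"slide":[[0,0,-0.06],[0,0,-0.12],[-0.066,0.107,0],[-0.066,0.107,0],[-0.066,0.107,0],[-0.066,0.107,0],[0,0,0],[0,0,0],[0,0,0]],"dr":[[0,0,0],[0,0,0],[0,0,0],[0,0,0],[0,0,0],[0,0,0],[0,0,0],[0,0,0],[0,0,0]],"claw":[0.2,0.2,0.2,0.2,0.2,0.2,0.2,0.2,0.2]}' 40
python3 - <<'E'
from h import *
import pickle
go(*bed(.049,-.042),.067,TH+np.pi/2)
C=shot('wrist','w5.png',None,1.25); pickle.dump(C,open('w5.pkl','wb'))
E
```

```text
clock: 22.55
position: [0.6825, -0.1825, 0.1189]
ee_rot: [-2.154, -2.285, 0.001]
force: [-0.0, 0.4, -2.2]
width: 0.303
gripper_force: 39.9
pos [ 0.6825 -0.1825  0.1189] turn [-0.02 -0.01  0.04] slide(new axes) [-0.004 -0.001  0.173] rows>=1.0 clock 22.6
```

View pics/w5.png

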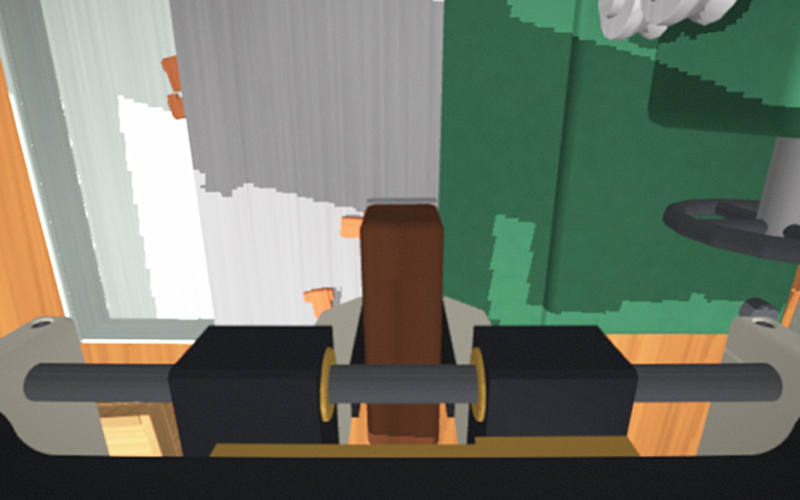

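Chips 1 and 2 are in the pan at (172,85). Chip 3 is at (350,228) and chip 4 at (320,300), both in front of the block.

Run:
```python
from h import *
import pickle
C=pickle.load(open('w5.pkl','rb'))
def tb(P): d=P[:2]-BED; return np.round([d[0]*np.cos(TH)+d[1]*np.sin(TH),-d[0]*np.sin(TH)+d[1]*np.cos(TH)],4).tolist()
for n,u,z in [('c3left',(341,237),.055),('c3top',(350,217),.055),('c4left',(304,293),.055),('bedback',(440,150),.05)]: print(n,tb(pix2w(C,np.array(u)/1.25,z)))
for u in [(362,225),(442,225),(385,207),(425,207)]: print('blk',tb(pix2w(C,np.array(u)/1.25,.143)))
```

```text
c3left [0.0152, -0.0239]
c3top [0.0204, -0.0128]
c4left [-0.0069, -0.0568]
bedback [0.0674, 0.0218]
blk [0.0354, 0.0066]
blk [0.0611, 0.0068]
blk [0.0428, 0.0125]
blk [0.0555, 0.0126]
```

```bash
python3 -m pendant '{"slide":[[-0.004,0.01,0],[0,0,0.07],[0,0,0.06],[0,0,0.02],[0,0,0.012],[0,0,0.006],[0,0,0],[0,0,0]],"dr":[[0,0,0],[0,0,0],[0,0,0],[0,0,0],[0,0,0],[0,0,0],[0,0,0],[0,0,0]],"claw":[0.2,0.2,0.2,0.2,0.2,0.2,0.2,0.2]}' 40
python3 -c "
from h import *
go(*bed(-.08,-.042),.067,TH+np.pi/2)"
```

```text
clock: 23.4
position: [0.6871, -0.1844, 0.0701]
ee_rot: [2.155, 2.284, 0.001]
force: [-0.5, 0.9, -1.8]
width: 0.306
gripper_force: 39.9
pos [ 0.6871 -0.1844  0.0701] turn [0.01 0.   0.03] slide(new axes) [ 0.003 -0.446  0.01 ] rows>=2.7 clock 23.4
```

```bash
python3 -m pendant '{"slide":[[0,0,0.006],[0,0,0.005],[0,-0.02,0],[0,-0.03,0],[0,-0.03,0],[0,-0.03,0],[0,-0.03,0],[0,-0.03,0],[0,-0.03,0],[0,-0.03,0]],"dr":[[0,0,0],[0,0,0],[0,0,0],[0,0,0],[0,0,0],[0,0,0],[0,0,0],[0,0,0],[0,0,0],[0,0,0]],"claw":[0.2,0.2,0.2,0.2,0.2,0.2,0.2,0.2,0.2,0.2]}' 40
python3 -m pendant '{"slide":[[0,-0.03,0],[0,-0.03,0],[0,-0.03,0],[0,-0.03,0],[0,-0.03,0],[0,-0.03,0],[0,-0.03,0],[0,0,0],[0,0,0]],"dr":[[0,0,0],[0,0,0],[0,0,0],[0,0,0],[0,0,0],[0,0,0],[0,0,0],[0,0,0],[0,0,0]],"claw":[0.2,0.2,0.2,0.2,0.2,0.2,0.2,0.2,0.2]}' 40
python3 -m pendant '{"slide":[[0,0,-0.06],[0,0,-0.12],[0,0,-0.12],[0,0,-0.12],[-0.12,0,0],[-0.12,0,0],[-0.12,0,0],[0,0,0],[0,0,0]],"dr":[[0,0,0],[0,0,0],[0,0,0],[0,0,0],[0,0,0],[0,0,0],[0,0,0],[0,0,0],[0,0,0]],"claw":[0.2,0.2,0.2,0.2,0.2,0.2,0.2,0.2,0.2]}' 40
python3 - <<'E'
from h import *
go(.4221,-.3938,.18,.1324)
shot('wrist','w6.png',None,1); shot('side','s6.png',(180,80,400,240),3)
a=cv2.imread('pics/w6.png');b=cv2.imread('pics/s6.png');b=cv2.resize(b,(640,465))
cv2.imwrite('pics/m6.png',np.vstack([a,b])[:865] if 0 else np.hstack([cv2.resize(a,(400,250)),cv2.resize(b,(400,290))[:250]]))
E
```

```text
clock: 24.4
position: [0.6173, -0.1885, 0.0662]
ee_rot: [2.156, 2.284, 0.001]
force: [2.3, 0.6, 3.2]
width: 0.301
gripper_force: 39.9
clock: 25.3
position: [0.5531, -0.1923, 0.065]
ee_rot: [-2.155, -2.283, 0.003]
force: [0.2, 0.3, -2.1]
width: 0.301
gripper_force: 39.9
clock: 26.2
position: [0.5604, -0.3006, 0.1908]
ee_rot: [-2.157, -2.281, 0.001]
force: [0.1, 1.1, -1.5]
width: 0.304
gripper_force: 39.9
pos [ 0.5604 -0.3006  0.1908] turn [-0.02  0.   12.45] slide(new axes) [-0.498  0.247  0.036] rows>=3.3 clock 26.2
```

View pics/m6.png

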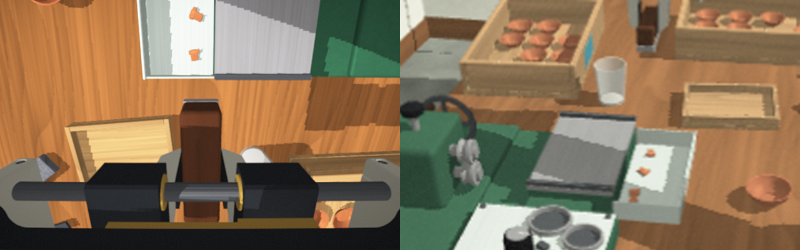

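The bed is clear: both views show the chips in the pan. Now the scraper goes back.

```bash
python3 -m pendant '{"slide":[[0,0,0],[0,0,0],[0,0,0],[0,0,0],[0,0,0],[0,0,0],[0,0,0],[0,0,0],[0,0,0],[0,0,0]],"dr":[[0,0,0.95],[0,0,0.95],[0,0,0.95],[0,0,0.95],[0,0,0.95],[0,0,0.95],[0,0,0.95],[0,0,0.95],[0,0,0.95],[0,0,0.95]],"claw":[0.2,0.2,0.2,0.2,0.2,0.2,0.2,0.2,0.2,0.2]}' 40
python3 -m pendant '{"slide":[[0,0,0],[0,0,0],[0,0,0],[-0.125,0.062,0],[-0.125,0.062,0],[-0.125,0.062,0],[-0.125,0.062,0],[0,0,0],[0,0,0],[0,0,0]],"dr":[[0,0,0.95],[0,0,0.95],[0,0,0.95],[0,0,0],[0,0,0],[0,0,0],[0,0,0],[0,0,0],[0,0,0],[0,0,0]],"claw":[0.2,0.2,0.2,0.2,0.2,0.2,0.2,0.2,0.2,0.2]}' 40
python3 -c "
from h import *
go(.4235,-.3938,.0255,.1324)"
```

```text
clock: 27.3
position: [0.5614, -0.2979, 0.1919]
ee_rot: [-3.048, -0.757, 0.0]
force: [0.6, 0.1, -0.9]
width: 0.301
gripper_force: 39.9
clock: 28.3
position: [0.4251, -0.3937, 0.1921]
ee_rot: [-3.132, -0.235, -0.001]
force: [0.8, -0.5, -1.6]
width: 0.302
gripper_force: 39.9
pos [ 0.4251 -0.3937  0.1921] turn [-0.01 -0.01  0.14] slide(new axes) [-0.005 -0.     0.555] rows>=3.3 clock 28.3
```

```bash
python3 -m pendant '{"slide":[[-0.005,0,0.12],[0,0,0.12],[0,0,0.12],[0,0,0.1],[0,0,0.05],[0,0,0.02],[0,0,0.01],[0,0,0.006],[0,0,0],[0,0,0]],"dr":[[0,0,0.14],[0,0,0],[0,0,0],[0,0,0],[0,0,0],[0,0,0],[0,0,0],[0,0,0],[0,0,0],[0,0,0]],"claw":[0.2,0.2,0.2,0.2,0.2,0.2,0.2,0.2,0.2,0.2]}' 40
python3 -c "
from h import *
go(.4235,-.3938,.0255,.1324)"
```

```text
clock: 29.3
position: [0.4227, -0.396, 0.029]
ee_rot: [3.134, 0.204, 0.002]
force: [0.1, -0.0, -1.2]
width: 0.304
gripper_force: 39.9
pos [ 0.4227 -0.396   0.029 ] turn [ 0.01 -0.01 -0.02] slide(new axes) [ 0.004 -0.007  0.012] rows>=0.1 clock 29.3
```

```bash
python3 -m pendant '{"slide":[[0,0,0.008],[0,0,0.006],[0,0,0],[0,0,0],[0,0,0],[0,0,0],[0,0,0],[0,0,-0.05],[0,0,-0.1],[0,0,-0.15]],"dr":[[0,0,0],[0,0,0],[0,0,0],[0,0,0],[0,0,0],[0,0,0],[0,0,0],[0,0,0],[0,0,0],[0,0,0]],"claw":[0.2,0.2,0.2,0.5,0.5,0.5,0.5,0.6,0.6,0.6]}' 40
python3 -m pendant '{"slide":[[0,0,-0.15],[0,0,-0.15],[0,0,-0.15],[0.009,-0.149,0],[0.009,-0.149,0],[0.009,-0.149,0],[0.009,-0.149,0],[0.009,-0.149,0],[0.009,-0.149,0],[0.009,-0.149,0]],"dr":[[0,0,0],[0,0,0.55],[0,0,0.55],[0,0,0],[0,0,0],[0,0,0],[0,0,0],[0,0,0],[0,0,0],[0,0,0]],"claw":[0.6,0.6,0.6,0.8,0.8,0.8,0.8,0.8,0.8,0.8]}'
python3 -m pendant '{"slide":[[0.009,-0.149,0],[0.009,-0.149,0],[0.009,-0.149,0],[0.009,-0.149,0],[0.009,-0.149,0],[0.009,-0.149,0],[0.009,-0.149,0],[0.009,-0.149,0],[0.009,-0.149,0],[0.009,-0.149,0]],"dr":[[0,0,0],[0,0,0],[0,0,0],[0,0,0],[0,0,0],[0,0,0],[0,0,0],[0,0,0],[0,0,0],[0,0,0]],"claw":[0.8,0.8,0.8,0.8,0.8,0.8,0.8,0.8,0.8,0.8]}'
python3 -m pendant '{"slide":[[0,0,0],[0,0,0],[0,0,0],[0,0,0]],"dr":[[0,0,0],[0,0,0],[0,0,0],[0,0,0]],"claw":[0.8,0.8,0.8,0.8]}'
python3 - <<'E'
from h import *
import pickle
go(.45,.366,.1,0)
C=shot('wrist','w7.png',(160,40,500,290),2.3); pickle.dump(C,open('w7.pkl','wb'))
im=np.array(arm.get_image('top'))[:,:,::-1]; cv2.imwrite('pics/t7.png',im)
E
```

```text
clock: 30.3
position: [0.4207, -0.3946, 0.1129]
ee_rot: [-3.132, -0.204, 0.005]
force: [1.0, -0.3, -0.3]
width: 0.595
gripper_force: 0.0
clock: 31.3
position: [0.4413, -0.0811, 0.2491]
ee_rot: [3.141, -0.003, 0.001]
force: [1.0, 0.0, -0.9]
width: 0.797
gripper_force: 0.0
clock: 32.3
position: [0.4694, 0.3657, 0.2488]
ee_rot: [3.141, -0.004, 0.0]
force: [0.8, -0.4, -0.3]
width: 0.799
gripper_force: 0.0
clock: 32.7
position: [0.47, 0.3626, 0.249]
ee_rot: [3.141, -0.006, 0.001]
force: [1.0, -0.5, -0.4]
width: 0.8
gripper_force: 0.0
pos [0.47   0.3626 0.249 ] turn [ 0.01 -0.   -0.03] slide(new axes) [-0.067 -0.011  0.497] rows>=3.0 clock 32.7
```

View pics/w7.png

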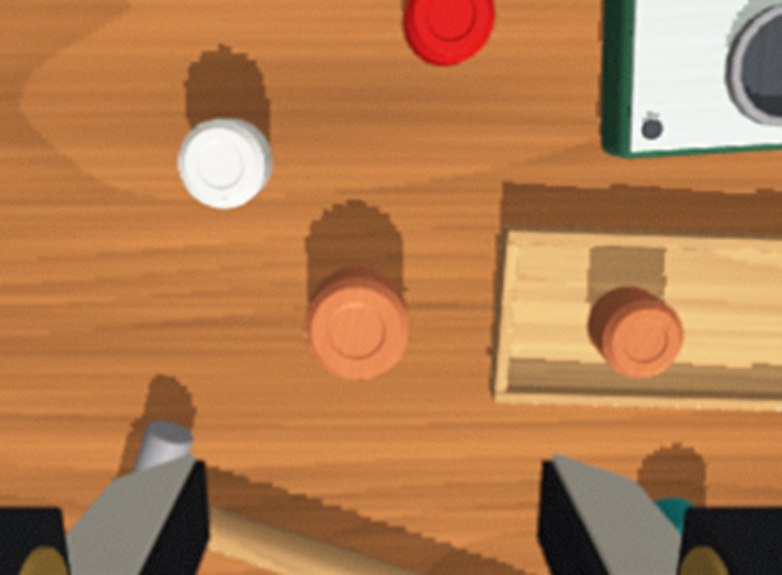

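The cap's top is centred at (358,328) in the crop.

Run:
```python
from h import *
import pickle
C=pickle.load(open('w7.pkl','rb')); a=lambda x,y:(x/2.3+160,y/2.3+40)
p=pix2w(C,a(358,328),.034); print(p, pix2w(C,a(307,328),.034)-pix2w(C,a(409,328),.034)); go(p[0],p[1],.014,0)
im=cv2.imread('pics/t7.png'); cv2.imwrite('pics/t7c.png',cv2.resize(im[180:255,395:480],None,fx=4,fy=4))
```

```text
[0.44842339 0.36967329 0.034     ] [0.00019195 0.04978338 0.        ]
pos [0.47   0.3629 0.2491] turn [ 0.   -0.   -0.03] slide(new axes) [-0.072 -0.023  0.784] rows>=4.7 clock 32.8
```

```bash
python3 -m pendant '{"slide":[[-0.072,-0.023,0],[0,0,0.15],[0,0,0.15],[0,0,0.15],[0,0,0.15],[0,0,0.12],[0,0,0.045],[0,0,0.01],[0,0,0],[0,0,0]],"dr":[[0,0,0],[0,0,0],[0,0,0],[0,0,0],[0,0,0],[0,0,0],[0,0,0],[0,0,0],[0,0,0],[0,0,0]],"claw":[0.8,0.8,0.8,0.8,0.8,0.8,0.8,0.8,0.8,0.8]}' 20
python3 -c "
from h import *
go(.4485,.3697,.0145,0)"
```

```text
clock: 33.8
position: [0.4489, 0.372, 0.0184]
ee_rot: [-3.14, 0.003, -0.004]
force: [-0.5, 1.2, 1.1]
width: 0.801
gripper_force: 0.0
pos [0.4489 0.372  0.0184] turn [-0.02 -0.02 -0.02] slide(new axes) [-0.001  0.008  0.013] rows>=0.1 clock 33.8
```

```bash
python3 -m pendant '{"slide":[[0,0.005,0.012],[0,0,0],[0,0,0],[0,0,0],[0,0,0],[0,0,0],[0,0,0]],"dr":[[0,0,0],[0,0,0],[0,0,0],[0,0,0],[0,0,0],[0,0,0],[0,0,0]],"claw":[0.8,0.8,0.4,0.4,0.4,0.4,0.4]}' 40
python3 -c "
from h import *
go(.4485,.3697,.0145,0)"
```

```text
clock: 34.5
position: [0.4479, 0.3697, 0.0129]
ee_rot: [-3.141, 0.003, -0.0]
force: [-0.4, 0.4, 2.0]
width: 0.562
gripper_force: 40.0
pos [0.4479 0.3697 0.0129] turn [-0.   -0.   -0.01] slide(new axes) [ 0.002 -0.    -0.005] rows>=0.0 clock 34.5
```

```bash
python3 -m pendant '{"slide":[[0,0,-0.06],[0,0,-0.13],[0,0,-0.14],[0,0,-0.13],[0.1,0.085,0],[0.12,0.105,0],[0.12,0.105,0],[0.12,0.105,0],[0.12,0.105,0],[0,0,0]],"dr":[[0,0,0],[0,0,0],[0,0,0],[0,0,0],[0,0,0],[0,0,0],[0,0,0],[0,0,0],[0,0,0],[0,0,0]],"claw":[0.4,0.4,0.4,0.4,0.4,0.4,0.4,0.4,0.4,0.4]}' 40
python3 -m pendant '{"slide":[[0,0,0],[0,0,0],[0,0,0]],"dr":[[0,0,0],[0,0,0],[0,0,0]],"claw":[0.4,0.4,0.4]}'
python3 -c "
from h import *
go(.6224,.2178,.07,0)"
```

```text
clock: 35.5
position: [0.6271, 0.2092, 0.1497]
ee_rot: [3.137, -0.02, 0.003]
force: [-0.2, -1.4, -1.0]
width: 0.56
gripper_force: 40.0
clock: 35.8
position: [0.6205, 0.2193, 0.1509]
ee_rot: [-3.141, -0.001, 0.001]
force: [0.0, 0.8, -0.5]
width: 0.558
gripper_force: 40.0
pos [0.6205 0.2193 0.1509] turn [-0.  0.  0.] slide(new axes) [0.006 0.005 0.27 ] rows>=1.6 clock 35.8
```

```bash
python3 -m pendant '{"slide":[[0.006,0.005,0.1],[0,0,0.1],[0,0,0.06],[0,0,0.01],[0,0,0.005],[0,0,0.005],[0,0,0.005],[0,0,0.005],[0,0,0.005],[0,0,0]],"dr":[[0,0,0],[0,0,0],[0,0,0],[0,0,0],[0,0,0],[0,0,0],[0,0,0],[0,0,0],[0,0,0],[0,0,0]],"claw":[0.4,0.4,0.4,0.4,0.4,0.4,0.4,0.4,0.4,0.4]}' 40
python3 -c "
from h import *
go(.6224,.2178,.06,0); print(arm.observe()['force'],arm.observe()['width'])"
```

```text
clock: 36.8
position: [0.6238, 0.2164, 0.0639]
ee_rot: [-3.141, 0.003, -0.002]
force: [-3.1, -1.2, 10.0]
width: 0.558
gripper_force: 40.0
pos [0.6238 0.2164 0.0639] turn [-0.   -0.01 -0.02] slide(new axes) [-0.005 -0.005  0.013] rows>=0.1 clock 36.8
[-3.06919572 -1.24121061  9.9726232 ] 0.5582857565885218
```

```bash
python3 -m pendant '{"slide":[[0,0,-0.06],[0,0,-0.06],[-0.09,0.055,0],[-0.09,0.055,0],[0,0,0],[0,0,0],[0,0,0],[0,0,0]],"dr":[[0,0,0],[0,0,0],[0,0,0],[0,0,0],[0,0,0],[0,0,0],[0,0,0],[0,0,0]],"claw":[0.4,0.4,0.4,0.4,0.4,0.4,0.4,0.4]}' 40
python3 -c "
from h import *
go(.5697,.1834,.064,0)"
```

```text
clock: 37.6
position: [0.5702, 0.184, 0.0984]
ee_rot: [-3.141, 0.003, -0.001]
force: [-0.7, -0.0, -0.6]
width: 0.557
gripper_force: 40.0
pos [0.5702 0.184  0.0984] turn [-0.01 -0.01 -0.01] slide(new axes) [-0.002  0.002  0.115] rows>=0.7 clock 37.6
```

```bash
python3 -m pendant '{"slide":[[0,0,0.05],[0,0,0.04],[0,0,0.01],[0,0,0.006],[0,0,0.006],[0,0,0.006],[0,0,0.006],[0,0,0.006],[0,0,0]],"dr":[[0,0,0],[0,0,0],[0,0,0],[0,0,0],[0,0,0],[0,0,0],[0,0,0],[0,0,0],[0,0,0]],"claw":[0.4,0.4,0.4,0.4,0.4,0.4,0.4,0.4,0.4]}' 40
python3 -m pendant '{"slide":[[0,0,-0.06],[0,0,-0.06],[0.01,0.13,0],[0.01,0.13,0],[0,0.134,0],[0,0,0],[0,0,0],[0,0,0],[0,0,0]],"dr":[[0,0,0],[0,0,0],[0,0,0],[0,0,0],[0,0,0],[0,0,0],[0,0,0],[0,0,0],[0,0,0]],"claw":[0.4,0.4,0.4,0.4,0.4,0.4,0.4,0.4,0.4]}' 40
python3 -c "
from h import *
go(.5761,.0653,.064,0)"
```

```text
clock: 38.5
position: [0.5697, 0.1835, 0.0635]
ee_rot: [3.141, -0.003, 0.004]
force: [-13.4, -6.9, 39.8]
width: 0.557
gripper_force: 40.0
clock: 39.4
position: [0.5751, 0.0669, 0.0956]
ee_rot: [-3.141, -0.001, -0.001]
force: [-0.6, 0.6, -0.9]
width: 0.559
gripper_force: 40.0
pos [0.5751 0.0669 0.0956] turn [-0.01 -0.    0.  ] slide(new axes) [0.003 0.005 0.105] rows>=0.6 clock 39.4
```

```bash
python3 -m pendant '{"slide":[[0.003,0.005,0.05],[0,0,0.04],[0,0,0.01],[0,0,0.006],[0,0,0.005],[0,0,0.005],[0,0,0]],"dr":[[0,0,0],[0,0,0],[0,0,0],[0,0,0],[0,0,0],[0,0,0],[0,0,0]],"claw":[0.4,0.4,0.4,0.4,0.4,0.4,0.4]}' 40
python3 -c "
from h import *
go(.5761,.0653,.064,0)"
```

```text
clock: 40.1
position: [0.5754, 0.0639, 0.0627]
ee_rot: [3.14, -0.001, -0.0]
force: [-12.8, -3.5, 35.5]
width: 0.559
gripper_force: 40.2
pos [0.5754 0.0639 0.0627] turn [ 0.01  0.   -0.01] slide(new axes) [ 0.002 -0.005 -0.004] rows>=0.0 clock 40.1
```

```bash
python3 -m pendant '{"slide":[[0,0,-0.06],[0,0,-0.05],[0.095,0.045,0],[0.095,0.045,0],[0,0,0],[0,0,0],[0,0,0],[0,0,0]],"dr":[[0,0,0],[0,0,0],[0,0,0],[0,0,0],[0,0,0],[0,0,0],[0,0,0],[0,0,0]],"claw":[0.4,0.4,0.4,0.4,0.4,0.4,0.4,0.4]}' 40
python3 -c "
from h import *
go(.6322,.0368,.066,0)"
```

```text
clock: 40.9
position: [0.6321, 0.0373, 0.0934]
ee_rot: [-3.141, 0.001, 0.001]
force: [0.4, 0.6, 0.2]
width: 0.561
gripper_force: 40.0
pos [0.6321 0.0373 0.0934] turn [-0.    0.01 -0.01] slide(new axes) [0.    0.002 0.091] rows>=0.5 clock 40.9
```

```bash
python3 -m pendant '{"slide":[[0,0.001,0.045],[0,0,0.04],[0,0,0.006],[0,0,0.006],[0,0,0.006],[0,0,0]],"dr":[[0,0,0],[0,0,0],[0,0,0],[0,0,0],[0,0,0],[0,0,0]],"claw":[0.4,0.4,0.4,0.4,0.4,0.4]}' 40
python3 -c "
from h import *
go(.6322,.0368,.055,0)"
```

```text
clock: 41.5
position: [0.6331, 0.0364, 0.0626]
ee_rot: [-3.141, 0.003, -0.0]
force: [-0.1, 1.0, -1.3]
width: 0.561
gripper_force: 40.0
pos [0.6331 0.0364 0.0626] turn [-0.   -0.   -0.01] slide(new axes) [-0.003 -0.001  0.025] rows>=0.2 clock 41.5
```

```bash
python3 -m pendant '{"slide":[[0,0,0.006],[0,0,0.006],[0,0,0.006],[0,0,0],[0,0,0]],"dr":[[0,0,0],[0,0,0],[0,0,0],[0,0,0],[0,0,0]],"claw":[0.4,0.4,0.4,0.4,0.4]}' 40
python3 -c "
from h import *
go(.6322,.0368,.055,0)"
```

```text
clock: 42.0
position: [0.633, 0.0365, 0.0571]
ee_rot: [-3.141, 0.003, -0.0]
force: [0.6, 2.2, -2.9]
width: 0.554
gripper_force: 40.0
pos [0.633  0.0365 0.0571] turn [-0.   -0.   -0.01] slide(new axes) [-0.003 -0.001  0.007] rows>=0.0 clock 42.0
```

```bash
python3 -m pendant '{"slide":[[0,0,0.005],[0,0,0.005],[0,0,0],[0,0,0]],"dr":[[0,0,0],[0,0,0],[0,0,0],[0,0,0]],"claw":[0.4,0.4,0.4,0.4]}' 40
python3 -c "
from h import *
go(.6322,.0368,.055,0)"
```

```text
clock: 42.4
position: [0.633, 0.0364, 0.0546]
ee_rot: [-3.141, 0.003, -0.001]
force: [-1.2, 1.9, 5.2]
width: 0.556
gripper_force: 40.0
pos [0.633  0.0364 0.0546] turn [-0.   -0.   -0.01] slide(new axes) [-0.003 -0.001 -0.001] rows>=0.0 clock 42.4
```

The cap entered ring 4 and is home (TCP at z 0.0546 against 0.063 on the other ring tops). I'll release it and go to the knob.

```bash
python3 -m pendant '{"slide":[[0,0,0],[0,0,0],[0,0,0],[0,0,0],[0,0,-0.05],[0,0,-0.1],[0,0,-0.13],[0.035,-0.153,0],[0,-0.153,0],[0,0,0]],"dr":[[0,0,0],[0,0,0],[0,0,0],[0,0,0],[0,0,0],[0,0,0],[0,0,0],[0,0,0],[0,0,0],[0,0,0]],"claw":[0.68,0.68,0.68,0.68,0.68,0.68,0.68,0.68,0.68,0.68]}' 20
python3 -m pendant '{"slide":[[0,0,0],[0,0,0],[0,0,0]],"dr":[[0,0,0],[0,0,0],[0,0,0]],"claw":[0.66,0.66,0.66]}'
python3 -c "
from h import *
go(.6433,.1282,.067,0.0);print(arm.observe()['joints'].round(2))"
```

```text
clock: 43.4
position: [0.6427, 0.1377, 0.1404]
ee_rot: [-3.135, -0.012, -0.003]
force: [-0.0, 1.1, -0.9]
width: 0.678
gripper_force: 0.0
clock: 43.7
position: [0.6438, 0.1262, 0.1384]
ee_rot: [3.141, -0.006, 0.0]
force: [0.1, 0.2, -0.4]
width: 0.663
gripper_force: 0.0
pos [0.6438 0.1262 0.1384] turn [ 0.01 -0.   -0.03] slide(new axes) [-0.002 -0.007  0.238] rows>=1.4 clock 43.7
[ 0.01  0.61 -0.44  1.56  0.29  1.04 -2.09]
```

```bash
python3 -m pendant '{"slide":[[-0.002,-0.007,0.08],[0,0,0.08],[0,0,0.06],[0,0,0.018],[0,0,0],[0,0,0],[0,0,0],[0,0,0],[0,0,0],[0,0,0]],"dr":[[0,0,0],[0,0,0],[0,0,0],[0,0,0],[0,0,0],[0,0,0],[0,0,0],[0,0,0],[0,0,0],[0,0,0]],"claw":[0.66,0.66,0.66,0.66,0.66,0.3,0.3,0.3,0.3,0.3]}' 25
python3 -c "
from h import *
go(.6433,.1282,.081,0)"
```

```text
clock: 44.7
position: [0.6436, 0.1296, 0.0676]
ee_rot: [3.141, -0.004, 0.002]
force: [-1.3, -2.3, 5.9]
width: 0.388
gripper_force: 25.0
pos [0.6436 0.1296 0.0676] turn [ 0.   -0.01 -0.02] slide(new axes) [-0.001  0.005 -0.045] rows>=0.3 clock 44.7
```

```bash
python3 -m pendant '{"slide":[[0,0,-0.01],[0,0,-0.01],[0,0,-0.01],[0,0,-0.01],[0,0,0],[0,0,0]],"dr":[[0,0,0],[0,0,0],[0,0,0],[0,0,0],[0,0,0],[0,0,0]],"claw":[0.3,0.3,0.3,0.3,0.3,0.3]}' 40
python3 -c "
from h import *
go(.6436,.1296,.079,1.396)"
```

```text
clock: 45.3
position: [0.6432, 0.1296, 0.0785]
ee_rot: [3.141, -0.003, 0.0]
force: [5.1, -1.6, -8.9]
width: 0.385
gripper_force: 40.0
pos [0.6432 0.1296 0.0785] turn [  0.     0.   -11.65] slide(new axes) [ 0.     0.001 -0.002] rows>=0.0 clock 45.3
```

```bash
python3 -m pendant '{"slide":[[0,0,0],[0,0,0],[0,0,0],[0,0,0],[0,0,0],[0,0,0],[0,0,0],[0,0,0],[0,0,0],[0,0,0]],"dr":[[0,0,-0.8],[0,0,-0.8],[0,0,-0.8],[0,0,-0.8],[0,0,-0.8],[0,0,-0.8],[0,0,-0.8],[0,0,-0.8],[0,0,-0.8],[0,0,-0.8]],"claw":[0.3,0.3,0.3,0.3,0.3,0.3,0.3,0.3,0.3,0.3]}' 40
python3 -m pendant '{"slide":[[0,0,0],[0,0,0],[0,0,0],[0,0,0],[0,0,0],[0,0,0],[0,0,0]],"dr":[[0,0,-0.8],[0,0,-0.8],[0,0,-0.8],[0,0,-0.8],[0,0,-0.43],[0,0,0],[0,0,0]],"claw":[0.3,0.3,0.3,0.3,0.3,0.3,0.3]}' 40
python3 - <<'E'
from h import *
import pickle
go(.6436,.1296,.068,1.396); s=arm.observe(); print(s['force'],s['ft_torque'])
C=shot('wrist','w8.png',(100,0,500,300),2); pickle.dump(C,open('w8.pkl','wb'))
E
```

```text
clock: 46.3
position: [0.6433, 0.1293, 0.0785]
ee_rot: [2.785, 1.452, -0.001]
force: [4.6, -3.0, -8.9]
width: 0.384
gripper_force: 40.0
clock: 47.0
position: [0.6434, 0.1293, 0.0784]
ee_rot: [2.409, 2.015, -0.001]
force: [4.9, -2.5, -9.6]
width: 0.384
gripper_force: 40.0
pos [0.6434 0.1293 0.0784] turn [ 0.    0.01 -0.02] slide(new axes) [0.001 0.001 0.035] rows>=0.2 clock 47.0
[ 4.93929391 -2.46465737 -9.63081117] [-0.41825441 -1.27049826  0.05963598]
```

View pics/w8.png

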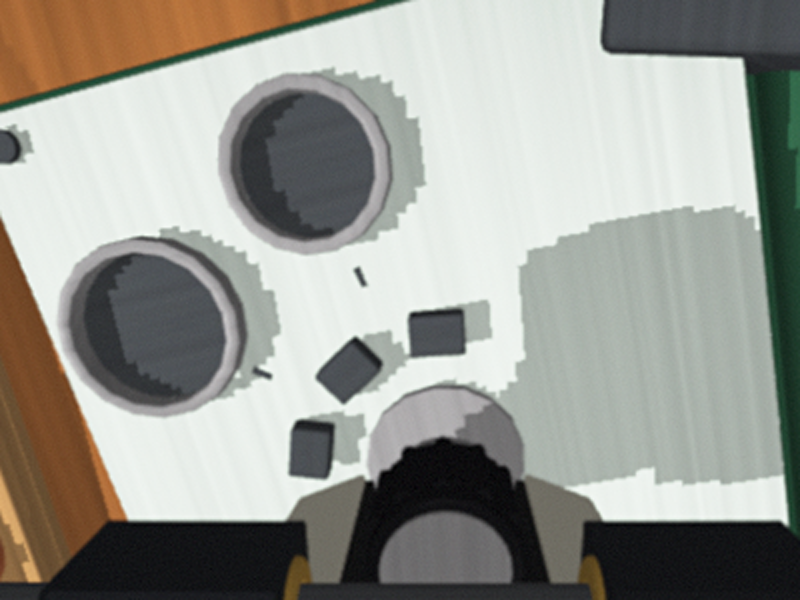

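The knob is lifted and turned, with rings 1 and 2 seen empty behind it. I'll lower and let go.

```bash
python3 -m pendant '{"slide":[[0,0,0.01],[0,0,0.01],[0,0,0.01],[0,0,0.005],[0,0,0],[0,0,0],[0,0,0]],"dr":[[0,0,0],[0,0,0],[0,0,0],[0,0,0],[0,0,0],[0,0,0],[0,0,0]],"claw":[0.3,0.3,0.3,0.3,0.3,0.3,0.3]}' 40
python3 -m pendant '{"slide":[[0,0,0],[0,0,0],[0,0,0],[0,0,0],[0,0,-0.05],[0,0,-0.1],[0,0,-0.15],[0,0,-0.15],[0,0,-0.15],[0,0,-0.15]],"dr":[[0,0,0],[0,0,0],[0,0,0],[0,0,0],[0,0,0],[0,0,0],[0,0,0],[0,0,0],[0,0,0],[0,0,0]],"claw":[0.6,0.6,0.6,0.6,0.6,0.6,0.6,0.6,0.6,0.6]}'
python3 -c "
from h import *
go(.62,.08,.3,0)"
```

```text
clock: 47.75
position: [0.6434, 0.1294, 0.0683]
ee_rot: [2.409, 2.015, -0.0]
force: [4.2, -2.9, -5.4]
width: 0.385
gripper_force: 40.0
clock: 48.75
position: [0.6424, 0.1304, 0.2967]
ee_rot: [-2.408, -2.017, -0.002]
force: [0.9, 0.5, 0.1]
width: 0.601
gripper_force: 0.0
pos [0.6424 0.1304 0.2967] turn [-0.000e+00 -1.000e-02  1.162e+01] slide(new axes) [-0.075  0.168 -0.011] rows>=1.1 clock 48.8
```

```bash
python3 -m pendant '{"slide":[[0,0,0],[0,0,0],[0,0,0],[0,0,0],[0,0,0],[0,0,0],[0,0,0],[0,0,0],[0,0,0],[0,0,0]],"dr":[[0,0,0.97],[0,0,0.97],[0,0,0.97],[0,0,0.97],[0,0,0.97],[0,0,0.97],[0,0,0.97],[0,0,0.97],[0,0,0.97],[0,0,0.97]],"claw":[0.8,0.8,0.8,0.8,0.8,0.8,0.8,0.8,0.8,0.8]}'
python3 -m pendant '{"slide":[[0,0,0],[0,0,0],[-0.1,0.12,0],[0,0.12,0],[0,0,0],[0,0,0],[0,0,0],[0,0,0]],"dr":[[0,0,0.97],[0,0,0.97],[0,0,0],[0,0,0],[0,0,0],[0,0,0],[0,0,0],[0,0,0]],"claw":[0.8,0.8,0.8,0.8,0.8,0.8,0.8,0.8]}'
python3 - <<'E'
from h import *
import pickle
go(.62,.08,.3,0)
C=shot('wrist','w9.png',None,1); pickle.dump(C,open('w9.pkl','wb'))
c=cal('top');im=np.array(arm.get_image('top'))[:,:,::-1]
a=cv2.imread('pics/raw_w9.png')
A=cv2.resize(a[60:280,60:440],(800,463),interpolation=cv2.INTER_CUBIC)
B=cv2.resize(im[185:255,400:480],(154,135)); A[463-135:,646:]=B
cv2.imwrite('pics/m9.png',A)
E
```

```text
clock: 49.75
position: [0.6427, 0.1307, 0.2947]
ee_rot: [-3.121, -0.354, -0.001]
force: [-0.0, -0.9, 0.1]
width: 0.8
gripper_force: 0.0
clock: 50.55
position: [0.6128, 0.0598, 0.2937]
ee_rot: [-3.141, 0.002, -0.001]
force: [0.6, 0.0, -0.8]
width: 0.798
gripper_force: 0.0
pos [0.6128 0.0598 0.2937] turn [-0.01 -0.   -0.01] slide(new axes) [ 0.024 -0.067 -0.021] rows>=0.4 clock 50.5
```

View pics/m9.png

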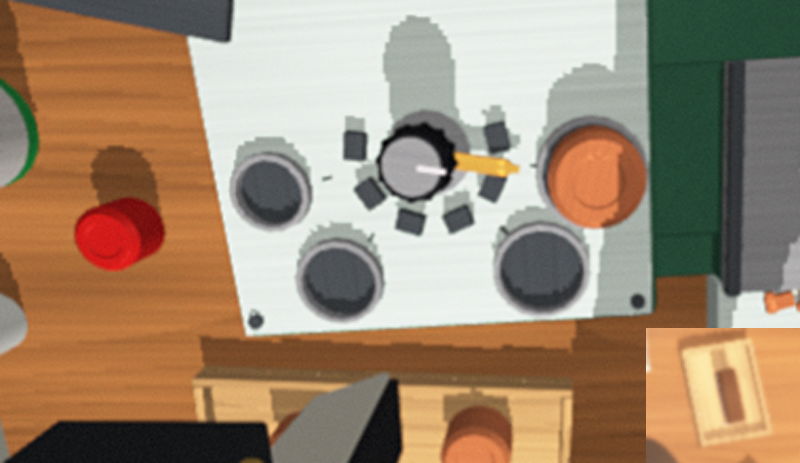

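The arm points at ring 4 (tip at (516,168)), the cap sits in ring 4, and the scraper is in its tray. I'll check numerically that the knob is down.

Run:
```python
from h import *
import pickle
C=pickle.load(open('w9.pkl','rb')); k=np.array([.6433,.129]); th=.0545
f=lambda P:((w2pix(C,P)-60)*800/380).round(1).tolist()
for dz in (0,.006):
  for da in (-.1,0,.1):
    a=np.pi+th+1.396+da; print(dz,da,'tip',f([*(k+.052*np.array([np.cos(a),np.sin(a)])),.054+dz]))
  print('knobtop',f([*k,.094+dz]))
a=np.pi+th+1.396;c=k+.092*np.array([np.cos(a),np.sin(a)])
for z in (.076,.085):print('cap',z,f([*c,z]),f([*(c-[0.026,0]),z]),f([*(c+[0,.026]),z]),f([*(c-[0,.026]),z]))
```

```text
0 -0.1 tip [[518.4, 174.3]]
0 0 tip [[519.9, 164.9]]
0 0.1 tip [[520.4, 155.4]]
knobtop [[411.3, 164.3]]
0.006 -0.1 tip [[517.9, 176.1]]
0.006 0 tip [[519.4, 166.6]]
0.006 0.1 tip [[520.0, 156.9]]
knobtop [[409.1, 166.1]]
cap 0.076 [[594.7, 180.4]] [[593.8, 229.2]] [[544.6, 180.4]] [[644.7, 180.4]]
cap 0.085 [[595.7, 183.3]] [[594.8, 233.2]] [[544.5, 183.3]] [[646.8, 183.3]]
```

```bash
python3 -c "
from h import *
print(arm.sign_off())"
```

```text
the job is handed in; nothing more can be done
None
```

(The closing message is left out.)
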